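# Register a pre-coded sample tube at the code reader

### The arm

A 7-joint arm with a two-finger parallel gripper is mounted at the origin on the work surface. World frame = base frame: x ahead of the robot, y to its left, z up, the work surface at z = 0. Lengths are in m, angles in rad, forces in N, time in s.
With the tool pointing down it reaches from about 0.4 to 0.85 m from the base axis. Payload 4.4 kg.
Tool frame: the origin (TCP) lies on the front face of the gripper's body, between the roots of the fingers; the fingertips stand 97 mm ahead of it and the grasp point (between the pads) lies 78 mm ahead of it; x points along the fingers, y is the direction in which the jaws open and shut, and the axes are right-handed (so a half turn about x gives the same grasp; the last joint's range is limited). The gripper opens to 94 mm and grips with 3 to 60 N. Pads are 16 mm wide; open, the fingers measure 119 mm over their backs; the gripper's body (75 mm by 177 mm) begins 78 mm behind the grasp point.
Start: joints at [-1.395, 0.628, 0.038, 1.517, -0.027, 0.996, -0.02], TCP at [0.156, 0.631, 0.303] pointing down, gripper open.
Joint ranges: [-3.06, 3.06], [-0.37, 2.12], [-1.25, 1.32], [0.18, 2.47], [-1.1, 4.24], [0.23, 1.98], [-2.94, 2.94]. Speed limits (rad/s): [2.57, 2.57, 3.14, 3.14, 3.14, 3.14, 3.14].

### API

Orientations are given as a rotation vector (axis times angle).
In Python, from bench import r gives the robot as it stands.
- The arm moves only by the shell command python3 -m inch 'ROWS' [FORCE]. ROWS is JSON, a list of rows, each a list of 3 entries, a list of its own where there are three numbers: the finger opening in m, from 0 to 0.094, then the shift along the tool's x, y, z in m, then the turn, a rotation vector about the tool's x, y, z in rad. A call has exactly 5 rows; each row shifts and turns the commanded pose from where the row before left it, along the tool's axes as they then stand; what a row does not reach is not made up. A row lasts 1/10 s, in which the tool goes at most 50 mm and 8.59 degrees, less where a joint would pass 70% of its speed; a pose out of reach is approached as far as the arm can. A call with a gripper value outside its range is refused whole. The fingers move at their own pace and stop on an object; FORCE is the grip in N (left out, the last holds). Time passes only in rows, so rows that do not move let the fingers close, or fill a call up. It gives the time, the measured TCP pose, the force and the opening at its end, in the units of the state.
- r.state(): the state, without advancing time (a new reading comes with each control period).
- r.camera(name): name is "scene" or "side" or "wrist"; returns (picture, depth): 384x512x3 uint8, blue, green, red; 384x512 float32, m along the optical axis (not along the pixel's ray), 0 where there is no reading.
- r.camera_model(name): a dict with "vfov" (degrees; the focal length in pixels is half the picture's height over the tangent of half this angle, whatever the lens; pixels are square), "cx", "cy" (the principal point, pixels), "dist_coeffs" ([k1, k2, p1, p2, k3] as OpenCV has them; the pictures are not rectified), "rvec" (rotation vector, rad) and "tvec" (3), from world to camera coordinates, as OpenCV has them; the wrist camera has in their place "hand_eye" (4x4, takes a point from camera to tool coordinates, whose origin is the TCP and whose axes are the tool frame's). Camera axes: x right, y down, z forward; pixel columns grow to the right and rows downward; lengths in m; the calibration is good to about 2 mm. A picture is of the moment at which its call begins: read the wrist's pose just before it. camera_model takes no time and is no camera call.
- r.close_job(): hands the job in, once; it reports no verdict.
The state is a dict: "time_s": time; "qpos": joint angles; "dq": joint speeds; "joint_torque": joint torques, N m; "ee_pos": TCP position; "eef_rot": TCP orientation; "ft_force": force on the tool from outside, world axes, zero at the start; "wrist_torque": the same for the moment, N m; "gripper_width": finger opening in m.
Only numpy, scipy, OpenCV 4.12 (cv2) and the standard library are available. Lean on these libraries where they do the work, as an engineer would, in place of code of your own. Each camera call takes 0.05 s, during which the arm holds its last target.

### The job

Register the blue-capped sample tube: draw it straight up out of the rack and hold it upright and still for a second about a hand's breadth in front of the middle of the reader's window, its white side label facing the window; then turn it so that the code on its base points squarely into the middle of the window from about the same distance. Finish while still holding it there in the air, steady, with the program ending in that hold; do not bump the reader, and leave the other tubes and everything else where they are.

Things in the scene. Friction and masses are not known exactly. Their poses are not given: they have to be found in the camera images.
- tube_mid (a point): Half-way up the tube to be registered: the only one in the rack with a BLUE screw cap. An empty clear rigid tube 110 mm tall over all with a flat base: body 16 mm in diameter, cap 19 mm in diameter over its top 22 mm; 20 g. The point lies on its axis, 55 mm above its base. Its z axis runs up the tube from base to cap; its x axis points out of the middle of the white label on its side. In the rack the label faces the far side of the table (world +x), give or take 32 degrees.
- tube: The same blue-capped tube; origin at the centre of its base, axes as above. The cap and about 32 mm of the body below it stand out above the rack (top of the cap 116 mm above the table).
- label (a point): Middle of the tube's white bar-code label, on the tube's surface, 52 mm above the base on its x side; axes as the tube's (x points straight out of the label). The label is 62 mm long and covers half the way round.
- tube_base (a point): Centre of the tube's flat base, which carries a small square code facing straight out of the base (along the tube's -z); axes as the tube's.
- rack: Fixed white lattice tube rack, 86 x 174 mm, 62 mm high: 3 rows (along its x) by 6 columns (along its y) of square cells 18 mm wide at 26 mm pitch, so a tube has 1 mm play each side. Origin at the centre of its underside; z up. Tubes stand on its floor, 6 mm above the table. Standing tubes are at least 52 mm apart, centre to centre.
- reader: Fixed bench-top code reader, 175 mm high: a round grey foot 104 mm in diameter (origin at the centre of its underside; it reaches 28 mm out in front of the window, 18 mm high at most), a stem, and a white head 88 mm wide and 92 mm high whose dark window faces the robot's side of the table and leans back, looking 0.2 rad (11 degrees) upward. Its x axis points level, away from the user, from the window towards its back; yaw varies.
- window (a point): Centre of the reader's dark window, about 130 mm above the table. Its x axis points INTO the reader, square to the window (so the window looks along -x, towards the robot and 0.2 rad up), its y axis lies level along the window to the left as seen by the robot, z up along the window. It reads codes held 20 to 160 mm in front of it and up to about 35 mm off its middle.
- red0_mid (a point): Bystander: a red-capped tube of the same size standing in the rack; the point is on its axis, 55 mm above its base. Must stay in its cell.
- red1_mid (a point): Bystander: a red-capped tube of the same size standing in the rack; the point is on its axis, 55 mm above its base. Must stay in its cell.
- red2_mid (a point): Bystander: a red-capped tube of the same size standing in the rack; the point is on its axis, 55 mm above its base. Must stay in its cell.
- red3_mid (a point): Bystander: a red-capped tube of the same size standing in the rack; the point is on its axis, 55 mm above its base. Must stay in its cell.
- blue_pen: Bystander: blue pen, 138 mm long, 9 mm thick, lying along its x on the notebook.
- orange_pen: Bystander: orange pen of the same kind, on the same notebook (10 mm thick, lying flat on the table in front of the robot).
- tub: Bystander: clear open plastic tub, 188 mm wide over its rim, 140 mm high, beyond the rack to the left. Origin at the centre of its underside.
- spray: Bystander: yellow-green spray bottle, 72 mm in diameter, 189 mm high, at the left. Origin at the centre of its underside.
Mind the look-alikes: they are no part of the job. What is shaped like the tube but yellow is not meant. What is shaped like the reader but orange is not meant.

How it is judged:
By the outcome, as a careful person would: the job done as asked, in the order asked, and still so for the second after the job is handed in, while the arm keeps its last pose, push and grip.
It also fails if it takes over 54 s, if anything falls off the work surface, if the arm or the gripper's body presses on something with over 40 N, if the wrist force passes 120 N, or if a joint passes its speed limit or range.

## Working session

There is one attempt and no reset: what is moved stays moved. The work goes in short steps, Python scripts to look and compute and a shell command to move; the robot and the scene stay as the last step left them, time stands still between calls to the robot, and variables do not carry over. Pictures are saved under pics/ and viewed, and the job is handed in when it is done.

```bash
mkdir -p pics; ls; python3 - <<'E'
from bench import r
import cv2,pickle
s=r.state();print(s)
for n in("scene","side","wrist"):
    m=r.camera_model(n);print(n,m)
    s=r.state();im,d=r.camera(n)
    cv2.imwrite(f"pics/{n}0.png",im);pickle.dump((im,d,m,s),open(f"{n}0.pkl","wb"))
E
```

```text
pics
{'time_s': 0.0, 'qpos': array([-1.39481785,  0.62932582,  0.03845861,  1.51833733, -0.02699435,
        0.99629882, -0.01998487]), 'dq': array([-8.55556475e-05,  2.17412550e-04, -2.11869036e-04, -1.30714418e-03,
       -8.16649627e-04,  2.26856893e-03,  1.54618254e-03]), 'joint_torque': array([-4.25904336e-04, -5.49725997e+01,  1.14314016e+00, -1.86631215e+01,
       -5.22481184e-02,  2.35986145e-02,  1.68819361e-04]), 'ee_pos': array([0.15549536, 0.63063875, 0.30177724]), 'eef_rot': array([ 0.18836016,  1.56263565, -0.19125859]), 'ft_force': array([-0.54671621, -0.08609754,  0.2804189 ]), 'wrist_torque': array([0.0271243 , 0.00525477, 0.03069416]), 'gripper_width': 0.0939272002269184}
scene {'vfov': 48.824334275278204, 'cx': 259.64793417343594, 'cy': 197.46205246569968, 'dist_coeffs': array([0.03409561, 0.        , 0.        , 0.        , 0.        ]), 'rvec': array([ 0.77959657,  2.69118605, -0.95651484]), 'tvec': array([ 0.44454144, -0.15588499,  1.42024236])}
side {'vfov': 55.33755839237598, 'cx': 248.32883511582588, 'cy': 189.96177248431601, 'dist_coeffs': array([-0.08971148,  0.        ,  0.        ,  0.        ,  0.        ]), 'rvec': array([ 2.10420056, -0.73403492,  0.37512349]), 'tvec': array([-0.41673153,  0.2739754 ,  0.7824075 ])}
wrist {'vfov': 61.95634024400271, 'cx': 255.86349962396892, 'cy': 195.70460948382575, 'dist_coeffs': array([-0.09008796,  0.        ,  0.        ,  0.        ,  0.        ]), 'hand_eye': array([[-9.75006130e-05, -2.33264826e-01,  9.72413241e-01,
        -8.25220697e-02],
       [ 9.99999885e-01,  4.33235997e-04,  2.04192325e-04,
         5.44432639e-04],
       [-4.68915307e-04,  9.72413150e-01,  2.33264757e-01,
        -6.73941494e-02],
       [ 0.00000000e+00,  0.00000000e+00,  0.00000000e+00,
         1.00000000e+00]])}
```

View pics/scene0.png

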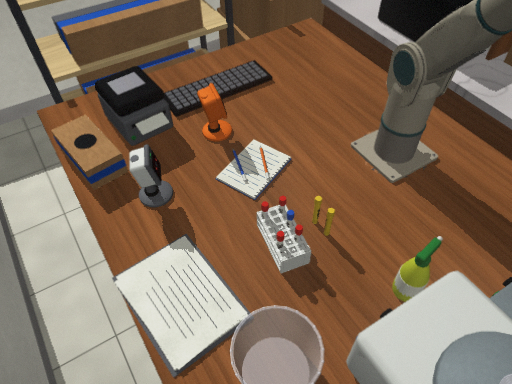

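View pics/side0.png

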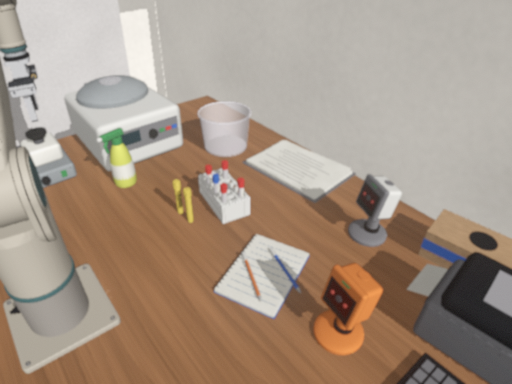

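View pics/wrist0.png

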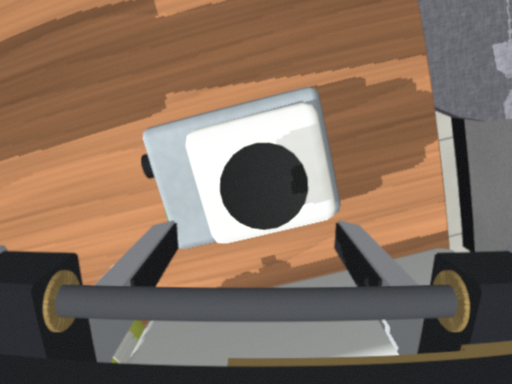

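```bash
cat > h.py <<'E'
import numpy as np,cv2,pickle
from scipy.spatial.transform import Rotation as R
def K(m,h=384):
    f=h/2/np.tan(np.radians(m['vfov'])/2);return np.array([[f,0,m['cx']],[0,f,m['cy']],[0,0,1]])
def ext(m,s=None):
    """4x4 camera->world"""
    T=np.eye(4)
    if 'rvec' in m:
        Rm=R.from_rotvec(m['rvec']).as_matrix();T[:3,:3]=Rm.T;T[:3,3]=-Rm.T@np.ravel(m['tvec']);return T
    T[:3,:3]=R.from_rotvec(s['eef_rot']).as_matrix();T[:3,3]=s['ee_pos'];return T@m['hand_eye']
def rays(m,uv,s=None):
    n=cv2.undistortPoints(np.array(uv,float).reshape(-1,1,2),K(m),np.array(m['dist_coeffs'])).reshape(-1,2)
    return np.c_[n,np.ones(len(n))]
def pts(m,uv,z,s=None):
    T=ext(m,s);return (rays(m,uv)*np.ravel(z)[:,None])@T[:3,:3].T+T[:3,3]
def cloud(im,d,m,s):
    v,u=np.mgrid[:384,:512];P=pts(m,np.c_[u.ravel(),v.ravel()],d.ravel(),s).reshape(384,512,3)
    P[d<=0]=np.nan;return P
def proj(m,X,s=None):
    T=np.linalg.inv(ext(m,s))
    return cv2.projectPoints(np.array(X,float).reshape(-1,1,3),cv2.Rodrigues(T[:3,:3])[0],T[:3,3],K(m),np.array(m['dist_coeffs']))[0].reshape(-1,2)
def load(n): return pickle.load(open(n+'.pkl','rb'))
def grab(name,tag):
    from bench import r
    m=r.camera_model(name);s=r.state();im,d=r.camera(name)
    cv2.imwrite(f"pics/{tag}.png",im);pickle.dump((im,d,m,s),open(f"{tag}.pkl","wb"));return im,d,m,s
E
python3 - <<'E'
from h import *
np.set_printoptions(precision=4,suppress=True)
for n in('scene0','side0'):
    im,d,m,s=load(n);P=cloud(im,d,m,s);hsv=cv2.cvtColor(im,cv2.COLOR_BGR2HSV)
    print(n)
    for nm,msk in dict(blue=(hsv[...,0]>105)&(hsv[...,0]<130)&(hsv[...,1]>130),red=((hsv[...,0]<6)|(hsv[...,0]>172))&(hsv[...,1]>150),yel=(hsv[...,0]>22)&(hsv[...,0]<32)&(hsv[...,1]>150)).items():
        k,l,st,c=cv2.connectedComponentsWithStats(msk.astype(np.uint8))
        for i in range(1,k):
            if st[i,4]>15:
                q=P[l==i];q=q[~np.isnan(q[:,0])]
                if len(q) and np.linalg.norm(q.mean(0)[:2])<1.2: print(nm,c[i],st[i,4],np.median(q,0),q.min(0),q.max(0))
for n in('scene0','side0'):
    im=load(n)[0]; 
    x,y=(120,130) if n[1]=='c' else (160,130)
    a=im[130:290,120:350] if n[1]=='c' else im[140:270,150:420]
    cv2.imwrite(f'pics/{n}z.png',cv2.resize(a,None,fx=2.9,fy=2.9,interpolation=cv2.INTER_CUBIC))
E
```

```text
scene0
blue [100.4286 169.5866] 329 [ 0.8574 -0.3824  0.0434] [ 0.7837 -0.5894  0.0234] [ 0.9333 -0.3677  0.0583]
blue [238.1304 162.6304] 46 [ 0.4703 -0.2131  0.0166] [ 0.4544 -0.2759  0.0117] [ 0.4853 -0.1704  0.0206]
blue [290.2069 214.3793] 58 [0.4924 0.0992 0.1114] [0.4809 0.0878 0.0925] [0.4982 0.1062 0.1185]
red [155.   159.52] 25 [ 0.7161 -0.2606  0.1318] [ 0.7084 -0.274   0.1044] [ 0.7284 -0.2371  0.1499]
red [155.6087 167.8696] 23 [ 0.7283 -0.2271  0.1317] [ 0.7183 -0.2457  0.1076] [ 0.735  -0.2179  0.1419]
red [282.0492 200.1967] 61 [0.4827 0.0485 0.1118] [ 0.4284 -0.042  -0.0056] [0.4908 0.0545 0.1189]
red [264.4776 205.7313] 67 [0.5334 0.0384 0.1103] [ 0.4711 -0.0536 -0.0032] [0.5412 0.0457 0.1174]
red [298.7424 229.2879] 66 [0.4997 0.1501 0.1118] [ 0.4351  0.0744 -0.0022] [0.5091 0.1567 0.1177]
red [279.9846 235.6   ] 65 [0.5521 0.1409 0.1119] [0.54   0.1289 0.091 ] [0.5601 0.1482 0.1175]
yel [316.6964 207.6786] 112 [0.3989 0.098  0.0778] [0.3878 0.0854 0.0009] [0.4052 0.1046 0.1123]
yel [329.    219.623] 122 [0.3961 0.149  0.079 ] [0.3838 0.1346 0.0021] [0.4027 0.1542 
[... 202 characters left out ...]
15]
side0
blue [215.5 178. ] 26 [0.4854 0.0872 0.1102] [0.4811 0.0846 0.099 ] [0.49   0.0912 0.1188]
blue [440.2385 251.0038] 260 [ 0.7886 -0.4375  0.0459] [ 0.7793 -0.4908  0.0325] [ 0.7972 -0.3935  0.0589]
red [224.4878 164.0976] 41 [0.546  0.1297 0.1112] [0.5406 0.1257 0.0985] [0.5544 0.1412 0.119 ]
red [208.     168.2727] 44 [0.4951 0.1391 0.1112] [ 0.4883  0.1319 -0.0005] [0.5921 0.3121 0.119 ]
red [240.7556 181.7778] 45 [0.5284 0.0278 0.1121] [0.5229 0.0226 0.0978] [0.5376 0.0385 0.1188]
red [223.3667 187.5667] 30 [0.4755 0.0365 0.1106] [0.4718 0.0329 0.0989] [0.4833 0.0429 0.1188]
red [342.2577 301.5876] 194 [ 0.4222 -0.4163  0.133 ] [ 0.415  -0.4306  0.11  ] [ 0.4313 -0.3798  0.1518]
```

View pics/scene0z.png

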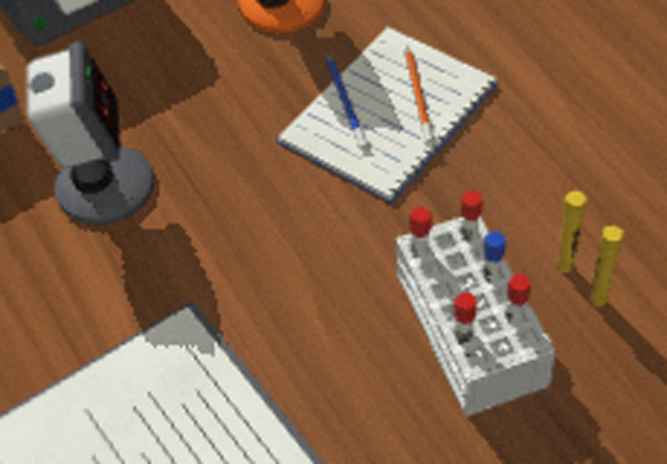

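View pics/side0z.png

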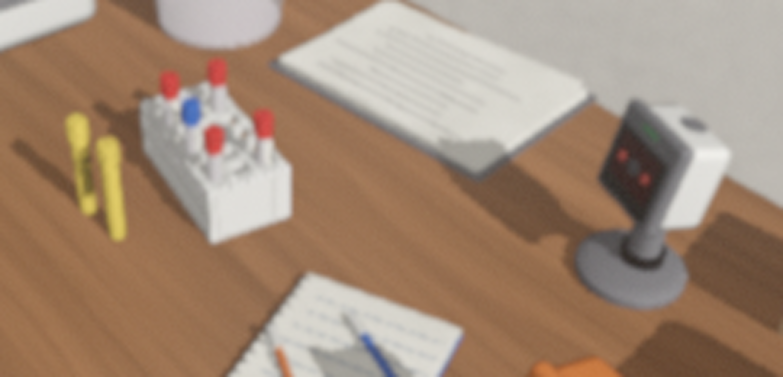

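```bash
python3 - <<'E'
from h import *
np.set_printoptions(precision=4,suppress=True)
s=load('wrist0')[3];print(R.from_rotvec(s['eef_rot']).as_matrix())
for n in('scene0','side0'):
    im,d,m,s=load(n);P=cloud(im,d,m,s);hsv=cv2.cvtColor(im,cv2.COLOR_BGR2HSV)
    near=(abs(P[...,0]-.74)<.1)&(abs(P[...,1]+.24)<.12)
    v=hsv[...,2]
    head=near&(P[...,2]>.085)
    print(n,'head',head.sum(),np.nanmin(P[head],0),np.nanmax(P[head],0))
    foot=near&(P[...,2]<.02)&(P[...,2]>.006)
    print('foot',foot.sum(),np.median(P[foot],0),P[foot].min(0),P[foot].max(0))
    dark=head&(v<110); q=P[dark]; 
    # RANSAC plane
    rng=np.random.default_rng(0);best=None
    for _ in range(2000):
        a=q[rng.choice(len(q),3,False)];nn=np.cross(a[1]-a[0],a[2]-a[0]);L=np.linalg.norm(nn)
        if L<1e-9: continue
        nn/=L;i=abs((q-a[0])@nn)<.003
        if best is None or i.sum()>best.sum():best=i
    c=q[best].mean(0);nn=np.linalg.svd(q[best]-c)[2][2];nn*=np.sign(nn[0])
    e=q[best]
    print('plane',best.sum(),len(q),c,nn,'yaw',np.arctan2(nn[1],nn[0]),'pitch',np.arcsin(nn[2]))
    y=np.cross([0,0,1],nn);y/=np.linalg.norm(y);z=np.cross(nn,y)
    for ax in(y,z):
        t=(e-c)@ax;print(' ext',np.percentile(t,[1,50,99]),t.min(),t.max())
    o=np.zeros_like(im);o[:]=im;idx=np.argwhere(dark)[best];o[idx[:,0],idx[:,1]]=(0,255,0)
    yy,xx=(130,110) if n[1]=='c' else (160,330)
    cv2.imwrite(f'pics/{n}w.png',np.hstack([cv2.resize(a[yy:yy+95,xx:xx+85],None,fx=4.5,fy=4.5,interpolation=cv2.INTER_NEAREST) for a in(im,o)]))
E
```

```text
[[-0.0004  0.2394  0.9709]
 [-0.0016  0.9709 -0.2394]
 [-1.     -0.0017  0.    ]]
scene0 head 1006 [ 0.7036 -0.3004  0.0851] [ 0.7971 -0.2028  0.1739]
foot 476 [ 0.7446 -0.2352  0.0127] [ 0.6934 -0.2913  0.006 ] [ 0.796  -0.1993  0.0198]
plane 266 442 [ 0.7289 -0.238   0.1387] [ 0.8936 -0.3793 -0.2402] yaw -0.40140283421288964 pitch -0.24253962602134646
 ext [-0.0451  0.0014  0.0359] -0.04886984838563412 0.03626782279128605
 ext [-0.0467  0.0024  0.0354] -0.04759617571505673 0.035919937795388664
side0 head 1431 [ 0.7007 -0.3058  0.0852] [ 0.7961 -0.2065  0.1759]
foot 635 [ 0.7269 -0.266   0.015 ] [ 0.6919 -0.3084  0.0061] [ 0.7931 -0.2036  0.0194]
plane 655 704 [ 0.7225 -0.2506  0.1327] [ 0.9094 -0.3618 -0.205 ] yaw -0.3786245674041795 pitch -0.20644109132557317
 ext [-0.0372 -0.0009  0.0429] -0.03864561639487706 0.04396679644561819
 ext [-0.0436  0.0013  0.041 ] -0.04493323698997903 0.042089471338636684
```

View pics/side0w.png

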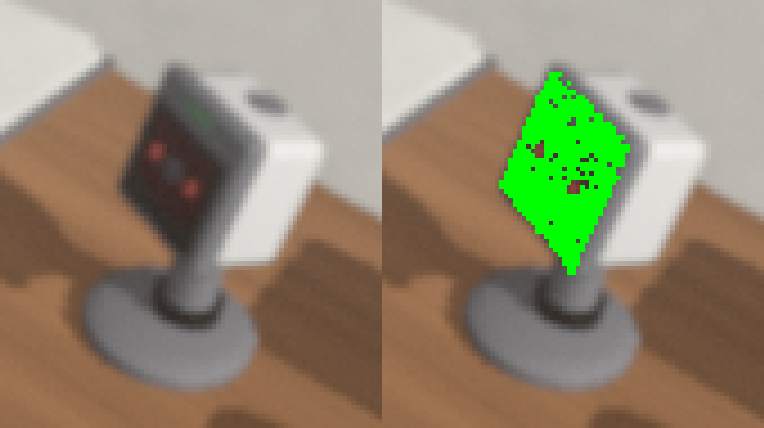

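View pics/scene0w.png

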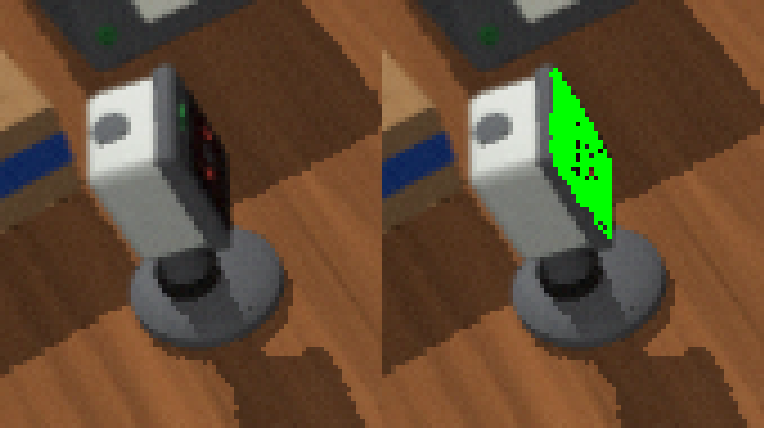

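```bash
cat > log.py <<'E'
from bench import r
import json
s=r.state();open('log.jsonl','a').write(json.dumps({k:(v.tolist() if hasattr(v,'tolist') else v) for k,v in s.items()})+'\n')
import numpy as np
print('q',np.round(s['qpos'],3),'w',round(float(s['gripper_width']),4))
E
L="python3 log.py"; $L
python3 -m inch '[[0.094,[-0.04,0,0],[0,0,0]],[0.094,[-0.04,0,0.01],[0,0,0]],[0.094,[-0.02,-0.01,0.03],[0,0,0]],[0.094,[0,-0.03,0.035],[0,0,0.05]],[0.094,[0,-0.03,0.035],[0,0,0.05]]]' 20; $L
python3 -m inch '[[0.094,[0,-0.03,0.035],[0,0.05,0]],[0.094,[0,-0.03,0.035],[0,0.05,0]],[0.094,[0,-0.03,0.035],[0,0.05,-0.05]],[0.094,[0,-0.03,0.035],[0,0.05,-0.05]],[0.094,[0,-0.03,0.035],[0,0.05,0]]]'; $L
```

```text
q [-1.395  0.629  0.038  1.518 -0.027  0.996 -0.02 ] w 0.0939
time_s: 0.65
ee_pos: [0.2466, 0.5364, 0.4015]
eef_rot: [0.269, 1.548, -0.108]
ft_force: [0.6, -0.5, -0.1]
gripper_width: 0.094
q [-1.213  0.405  0.048  1.633 -0.041  1.002  0.18 ] w 0.094
time_s: 1.15
ee_pos: [0.3803, 0.3507, 0.3731]
eef_rot: [0.206, 1.813, -0.158]
ft_force: [0.9, 0.5, -1.0]
gripper_width: 0.094
q [-0.714  0.431  0.033  1.695 -0.23   1.181  0.767] w 0.094
```

```bash
cat > dl.py <<'E'
# usage: dl.py x y z  [tx ty tz (tool x dir)  zx zy zz(tool z hint)] : shift & turn in tool axes to reach target TCP
import sys,numpy as np
from bench import r
from scipy.spatial.transform import Rotation as R
np.set_printoptions(precision=4,suppress=True)
a=list(map(float,sys.argv[1:]));s=r.state();M=R.from_rotvec(s['eef_rot']).as_matrix()
print('M\n',M);print('shift now-axes',M.T@(np.array(a[:3])-s['ee_pos']))
if len(a)>3:
    x=np.array(a[3:6]);x/=np.linalg.norm(x);z=np.array(a[6:9]);z-=x*(z@x);z/=np.linalg.norm(z)
    G=np.c_[x,np.cross(z,x),z];print('turn',R.from_matrix(M.T@G).as_rotvec())
    print('shift target-axes',G.T@(np.array(a[:3])-s['ee_pos']))
E
python3 dl.py 0.62 0.1 0.25 -0.64 0 -0.77 0.77 0 -0.64
```

```text
M
 [[-0.2423  0.2234  0.9441]
 [ 0.057   0.9747 -0.2161]
 [-0.9685  0.0014 -0.2489]]
shift now-axes [ 0.0468 -0.191   0.3111]
turn [-0.2016  0.4402 -0.1047]
shift target-axes [-0.0586 -0.2507  0.263 ]
```

```bash

python3 -m inch '[[0.094,[0,-0.024,0.038],[0,0,0]],[0.094,[0,-0.024,0.038],[0,0.0,0]],[0.094,[0,-0.024,0.038],[-0.05,0.05,-0.02]],[0.094,[0,-0.024,0.038],[-0.05,0.05,-0.02]],[0.094,[0,-0.024,0.038],[-0.05,0.1,-0.02]]]'; python3 log.py
python3 dl.py 0.62 0.1 0.25 -0.64 0 -0.77 0.77 0 -0.64
```

```text
time_s: 1.65
ee_pos: [0.5357, 0.1973, 0.322]
eef_rot: [0.061, 2.022, -0.045]
ft_force: [-0.3, 1.6, -0.5]
gripper_width: 0.094
q [-0.346  0.689  0.04   1.42  -0.182  1.462  1.257] w 0.094
M
 [[-0.4359  0.063   0.8978]
 [ 0.0234  0.998  -0.0587]
 [-0.8997 -0.0046 -0.4365]]
shift now-axes [ 0.0257 -0.0915  0.1128]
turn [-0.0556  0.2415 -0.0303]
shift target-axes [ 0.0015 -0.0973  0.1109]
```

```bash

python3 -m inch '[[0.094,[0.008,-0.03,0.036],[0,0.0,0]],[0.094,[0.008,-0.03,0.036],[0,0.05,0]],[0.094,[0.004,-0.03,0.036],[-0.03,0.1,-0.02]],[0.094,[0,0,0],[-0.03,0.1,-0.01]],[0.094,[0,0,0],[0,0,0]]]'; python3 log.py
python3 - <<'E'
from h import *
grab('wrist','w1')
E
```

```text
time_s: 2.15
ee_pos: [0.6168, 0.1008, 0.2506]
eef_rot: [0.003, 2.278, 0.0]
ft_force: [-0.2, 0.9, 0.0]
gripper_width: 0.0938
q [-0.176  0.989  0.04   1.077 -0.131  1.777  1.446] w 0.0938
```

View pics/w1.png

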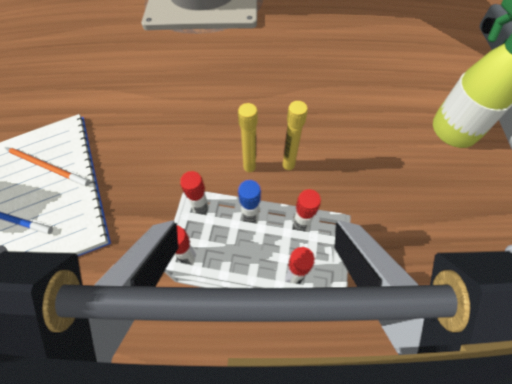

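```bash
python3 - <<'E'
from h import *
np.set_printoptions(precision=4,suppress=True)
im,d,m,s=load('w1');P=cloud(im,d,m,s);hsv=cv2.cvtColor(im,cv2.COLOR_BGR2HSV)
cv2.imwrite('pics/w1z.png',cv2.resize(im[165:265,170:330],None,fx=5,fy=5,interpolation=cv2.INTER_CUBIC))
for nm,msk in dict(blue=(hsv[...,0]>105)&(hsv[...,0]<130)&(hsv[...,1]>130),red=((hsv[...,0]<6)|(hsv[...,0]>172))&(hsv[...,1]>150),yel=(hsv[...,0]>22)&(hsv[...,0]<32)&(hsv[...,1]>150)).items():
    k,l,st,c=cv2.connectedComponentsWithStats(msk.astype(np.uint8))
    for i in range(1,k):
        if st[i,4]>80:
            q=P[l==i];q=q[~np.isnan(q[:,0])];top=q[q[:,2]>q[:,2].max()-.004]
            if len(q) and np.linalg.norm(q.mean(0)[:2])<1.: print(nm,c[i],st[i,4],'top',len(top),top.mean(0),'mid',(top.min(0)+top.max(0))/2,np.ptp(top,0))
E
```

```text
blue [249.1111 194.072 ] 486 top 303 [0.4903 0.0955 0.1165] mid [0.49   0.0955 0.1164] [0.0176 0.0163 0.004 ]
blue [ 14.6726 219.6071] 168 top 162 [ 0.4784 -0.1903  0.0189] mid [ 0.4782 -0.1915  0.0189] [0.0164 0.0449 0.0038]
red [192.0897 184.5897] 524 top 324 [0.4809 0.0449 0.1165] mid [0.4803 0.0449 0.1162] [0.0183 0.0181 0.0039]
red [307.8413 202.7749] 542 top 352 [0.4993 0.1462 0.1165] mid [0.4988 0.1461 0.1164] [0.0184 0.0179 0.0039]
red [181.256 239.952] 250 top 11 [0.5518 0.0547 0.1814] mid [0.5518 0.0547 0.1811] [0.0042 0.0005 0.0037]
red [300.8611 260.8004] 511 top 410 [0.5507 0.137  0.1164] mid [0.5507 0.1369 0.1167] [0.0171 0.0179 0.0039]
yel [294.2732 130.5216] 809 top 196 [0.3932 0.1446 0.1103] mid [0.3925 0.1443 0.1098] [0.0181 0.0177 0.004 ]
yel [248.1613 134.0081] 868 top 196 [0.3967 0.0931 0.1103] mid [0.3957 0.0929 0.11  ] [0.0185 0.0163 0.0039]
```

View pics/w1z.png

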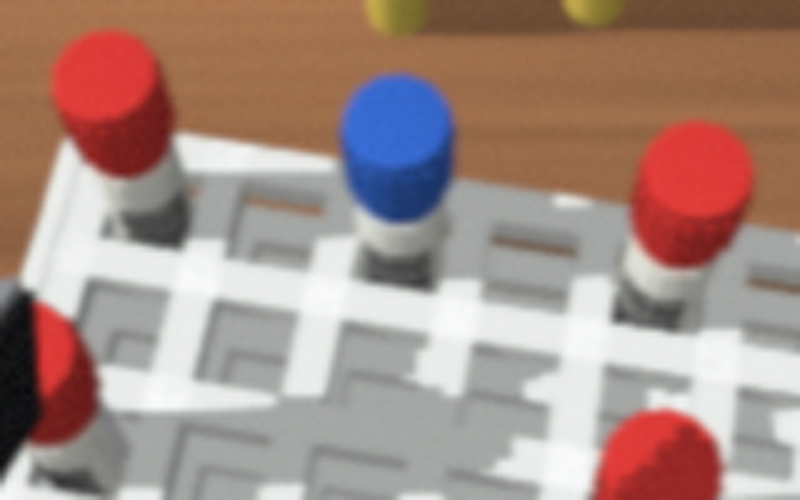

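```bash
cat > fk.py <<'E'
import numpy as np,json,itertools
from scipy.spatial.transform import Rotation as R
from scipy.optimize import least_squares
D=[json.loads(l) for l in open('log.jsonl')]
q=np.array([d['qpos'] for d in D]);p=np.array([d['ee_pos'] for d in D]);ro=[R.from_rotvec(d['eef_rot']) for d in D]
Ro=R.from_rotvec([d['eef_rot'] for d in D])
G0=np.array([[0,0,-1],[0,1,0],[1,0,0.]]) # guess; tool const rotation fitted
def fk(x,q,sg):
    d1,L1,a1,L2,a2,a6,L3=x[:7]
    n=len(q);
    def rot(ax,a): return R.from_euler(ax,a)
    A=rot('z',sg[0]*q[:,0]);t=np.tile([0,0,d1],(n,1)).astype(float)
    A=A*rot('y',q[:,1]);t=t+A.apply([0,0,L1])
    A=A*rot('z',sg[1]*q[:,2]);t=t+A.apply([a1,0,0])
    A=A*rot('y',q[:,3]);t=t+A.apply([a2,0,L2])
    A=A*rot('z',sg[2]*q[:,4])
    A=A*rot('y',q[:,5]);t=t+A.apply([a6,0,0])
    A=A*rot('z',sg[3]*q[:,6]);t=t+A.apply([0,0,L3])
    A=A*R.from_rotvec(x[7:10]);return t,A
def res(x,sg):
    t,A=fk(x,q,sg);return np.r_[(t-p).ravel(),.3*(Ro.inv()*A).as_rotvec().ravel(),1e-3*(x[[2,4,5]])]
def fit():
    out=[]
    for sg in itertools.product([-1],[1,-1],[1,-1],[1,-1]):
        for rv in ([0,-np.pi/2,0],[2.22,0,2.22],[-2.22,0,2.22],[0,-np.pi/2,.01]):
            f=least_squares(res,np.r_[.3,.35,0,.35,0,0,.25,rv],args=(sg,));out.append((f.cost,sg,f.x))
    out.sort(key=lambda a:a[0]);return out
if __name__=='__main__':
    np.set_printoptions(precision=4,suppress=True)
    o=fit()
    seen=set()
    for c,sg,x in o:
        if sg in seen: continue
        seen.add(sg);print(c,sg,x)
E
python3 fk.py
```

```text
0.0010507386071055818 (-1, -1, -1, -1) [ 0.5584  0.4722  0.0222  0.487   0.1695 -0.0134  0.2119  1.2092 -1.2092
  1.2092]
0.006053140183227506 (-1, 1, -1, -1) [-0.2205  0.3946  0.02    0.119  -0.4959 -0.0239  0.1237  1.2874 -1.19
  1.2424]
0.012253963460121264 (-1, -1, 1, -1) [ 0.1639  0.3556  0.0432  0.2997 -0.1832 -0.025   0.101   1.0678 -1.2322
  1.4273]
0.012840774400954118 (-1, 1, 1, -1) [ 0.1472  0.4414  0.0241  0.2916 -0.1796 -0.0133  0.1716  1.1443 -1.2045
  1.4637]
0.2992985151708295 (-1, -1, -1, 1) [ 0.5584  0.4722  0.0222  0.487   0.1695 -0.0134  0.2119  0.093  -1.5688
  0.093 ]
0.30322018556118124 (-1, 1, -1, 1) [-0.2205  0.3946  0.02    0.119  -0.4959 -0.0239  0.1237  0.1646 -1.5987
  0.1356]
0.3147176287185076 (-1, -1, 1, 1) [ 0.1639  0.3556  0.0432  0.2997 -0.1832 -0.025   0.101  -0.0169 -1.3674
  0.2799]
0.3159127934105716 (-1, 1, 1, 1) [ 0.1472  0.4414  0.0241  0.2916 -0.1796 -0.0133  0.1716  0.0588 -1.3907
  0.3164]
```

```bash
python3 - <<'E'
from fk import *
np.set_printoptions(precision=4,suppress=True)
sg=(-1,-1,-1,-1)
def fk2(x,q):
    n=len(q);rot=R.from_euler
    A=rot('z',-q[:,0]);t=np.tile([0,0,x[0]],(n,1)).astype(float)+A.apply([x[1],x[2],0])
    A=A*rot('y',q[:,1]);t=t+A.apply([0,x[3],x[4]])
    A=A*rot('z',-q[:,2]);t=t+A.apply([x[5],x[6],0])
    A=A*rot('y',q[:,3]);t=t+A.apply([x[7],x[8],x[9]])
    A=A*rot('z',-q[:,4])
    A=A*rot('y',q[:,5]);t=t+A.apply([x[10],x[11],x[12]])
    A=A*rot('z',-q[:,6]);t=t+A.apply([0,0,0])
    return t,A*R.from_rotvec([1.2092,-1.2092,1.2092])
t,A=fk2(np.zeros(13),q);print('rot err',(Ro.inv()*A).as_rotvec())
def rs(x,w):return np.r_[(fk2(x,q)[0]-p).ravel(),w*(x-np.r_[.3,0,0,0,.35,0,0,0,0,.35,0,0,.2])]
for w in(1e-1,1e-2,1e-3,1e-4):
    f=least_squares(rs,np.zeros(13),args=(w,));print(w,f.x,abs((fk2(f.x,q)[0]-p)).max())
E
```

```text
rot err [[ 0. -0.  0.]
 [ 0. -0.  0.]
 [ 0. -0.  0.]
 [ 0. -0.  0.]
 [ 0. -0.  0.]]
0.1 [ 0.3216  0.0152 -0.0046 -0.0046  0.5277  0.0106 -0.0006 -0.0185 -0.0006
  0.3622  0.0017 -0.0161  0.2561] 0.004613160234561153
0.01 [ 0.3339  0.0014 -0.0089 -0.0089  0.5585  0.0017 -0.0033 -0.0019 -0.0033
  0.3796  0.0015 -0.0036  0.2775] 9.005246038985837e-05
0.001 [ 0.3361  0.     -0.0059 -0.0059  0.5591  0.     -0.0079 -0.     -0.0079
  0.3821  0.     -0.0004  0.2785] 1.7674490006003296e-06
0.0001 [ 0.3362  0.     -0.0058 -0.0058  0.5591  0.     -0.0081 -0.     -0.0081
  0.3821  0.     -0.0004  0.2785] 1.9105166559896247e-08
```

```bash
cat > ik.py <<'E'
from fk import *
X=None
lo=np.array([-3.06,-.37,-1.25,.18,-1.1,.23,-2.94]);hi=np.array([3.06,2.12,1.32,2.47,4.24,1.98,2.94])
PX=[0.3362,0,-0.0058,-0.0058,.5591,0,-.0081,0,-.0081,.3821,0,-.0004,.2785]
def fk2(q):
    x=PX;rot=R.from_euler
    A=rot('z',-q[0]);t=np.array([0,0,x[0]])+A.apply([x[1],x[2],0])
    A=A*rot('y',q[1]);t=t+A.apply([0,x[3],x[4]]); el=t.copy()
    A=A*rot('z',-q[2]);t=t+A.apply([x[5],x[6],0])
    A=A*rot('y',q[3]);t=t+A.apply([x[7],x[8],x[9]]); wr=t.copy()
    A=A*rot('z',-q[4])
    A=A*rot('y',q[5]);t=t+A.apply([x[10],x[11],x[12]])
    A=A*rot('z',-q[6])
    return t,A*R.from_rotvec([1.2092,-1.2092,1.2092]),el,wr
def ik(pos,M,q0,w=.01):
    Rg=R.from_matrix(M)
    def f(q):
        t,A,_,_=fk2(q);return np.r_[t-pos,.3*(Rg.inv()*A).as_rotvec(),w*.1*(q-q0)]
    s=least_squares(f,np.clip(q0,lo+.02,hi-.02),bounds=(lo+.01,hi-.01))
    t,A,_,_=fk2(s.x);return s.x,np.linalg.norm(t-pos),np.linalg.norm((Rg.inv()*A).as_rotvec())
def frame(x,z):
    x=np.array(x,float);x/=np.linalg.norm(x);z=np.array(z,float);z=z-x*(z@x);z/=np.linalg.norm(z);return np.c_[x,np.cross(z,x),z]
E
python3 - <<'E'
from ik import *
np.set_printoptions(precision=3,suppress=True)
W=np.array([.721,-.249,.131]);yaw=-.385
fx=np.array([np.cos(yaw),np.sin(yaw),0]);n=-np.array([np.cos(.2)*fx[0],np.cos(.2)*fx[1],-np.sin(.2)]) # outward
q0=q[-1]
print('fk check',fk2(q0)[0]-p[-1])
g=.099
for deg in(15,25,35,45,55):
    T=np.radians(deg);
    M=frame([-np.sin(T),0,-np.cos(T)],[np.cos(T),0,-np.sin(T)])
    gp=np.array([.49,.0955,.105]);a=ik(gp-.078*M[:,0],M,q0)
    print(deg,'grasp',a[0],a[1:])
    for lam in(-.5,0,.5):
        ty=yaw-lam;h=np.array([np.cos(ty),np.sin(ty),0])
        M1=frame(-np.sin(T)*h+[0,0,-np.cos(T)],h)
        # label pt at W+.09n
        axis=W+.09*n-fx*.008; g1=axis+[0,0,g-.052]
        b=ik(g1-.078*M1[:,0],M1,a[0])
        # pose2: tube z = n ; tool x = rotate: component along -tubez cosT, perp = sinT toward 'up-ish' neg
        perp=np.array([0,0,1.])-n*n[2];perp/=np.linalg.norm(perp) # in pose1 perp<->h ; label side up
        M2=frame(-np.sin(T)*perp-np.cos(T)*n,perp)
        g2=W+(.09+g)*n
        c=ik(g2-.078*M2[:,0],M2,b[0])
        print('  lam',lam,'p1',b[0],np.round(b[1:],4),'p2',c[0],np.round(c[1:],4))
E
```

```text
fk check [ 0. -0.  0.]
15 grasp [-0.238  0.714  0.044  1.804 -0.104  0.884  1.446] (np.float64(4.321516795739172e-06), np.float64(2.027286243680431e-05))
  lam -0.5 p1 [0.188 0.828 0.098 1.223 0.025 1.337 1.941] [0. 0.] p2 [ 0.845  1.132 -1.24   2.46   2.397  1.562 -0.632] [0.068 0.137]
  lam 0 p1 [ 0.222  0.844  0.157  1.195 -0.131  1.374  1.571] [0. 0.] p2 [-0.708  0.625  1.077  2.195 -1.09   0.24   2.23 ] [0.105 0.608]
  lam 0.5 p1 [ 0.247  0.828  0.221  1.242 -0.288  1.333  1.206] [0. 0.] p2 [-0.708  0.625  1.077  2.195 -1.09   0.24   2.23 ] [0.105 0.608]
25 grasp [-0.214  0.808  0.038  1.645 -0.115  1.122  1.462] (np.float64(3.388271447225618e-06), np.float64(1.4672486557606553e-05))
  lam -0.5 p1 [0.164 0.945 0.116 1.024 0.058 1.585 1.925] [0. 0.] p2 [ 0.904  0.976 -1.24   2.46   2.249  1.303 -0.622] [0.035 0.088]
  lam 0 p1 [ 0.246  0.969  0.144  0.972 -0.132  1.644  1.56 ] [0. 0.] p2 [-0.454  0.512  0.84   2.189 -1.09   0.24   2.397] [0.08  0.463]
  lam 0.5 p1 [ 0.315  0.935  0.182  1.056 -0.323  1.569  1.207] [0. 0.] p2 [-0.454  0.512  0.84   2.189 -1.09   0.24   2.397] [0.0
[... 964 characters left out ...]
 0.]
  lam 0.5 p1 [ 0.545  1.184 -0.373  0.671 -0.08   1.97   0.954] [0.004 0.018] p2 [ 0.988  0.81  -1.24   2.32   1.856  0.924 -0.322] [0. 0.]
55 grasp [-0.166  1.14   0.02   1.182 -0.143  1.774  1.466] (np.float64(2.92451630691913e-07), np.float64(3.2682851372587365e-07))
  lam -0.5 p1 [ 0.001  1.233  0.54   0.738 -0.068  1.97   2.121] [0.035 0.146] p2 [-0.137  0.527  0.526  2.165 -1.09   0.24   2.498] [0.004 0.021]
  lam 0 p1 [ 0.313  1.168  0.001  0.752 -0.072  1.97   1.489] [0.05  0.209] p2 [ 0.464  0.491 -0.327  2.173  1.201  0.24   0.246] [0. 0.]
  lam 0.5 p1 [ 0.607  1.228 -0.502  0.703 -0.073  1.97   0.892] [0.026 0.109] p2 [ 1.002  0.793 -1.24   2.159  1.489  0.865  0.041] [0. 0.]
```

```bash
cat > srch.py <<'E'
from ik import *
import sys
from multiprocessing import Pool
from scipy.spatial.transform import Slerp
np.set_printoptions(precision=3,suppress=True)
W=np.array([.721,-.249,.131]);yaw=-.385
fx=np.array([np.cos(yaw),np.sin(yaw),0]);n=-np.array([np.cos(.2)*fx[0],np.cos(.2)*fx[1],-np.sin(.2)])
g=.099
def tubeframe(z,x): # columns x,y,z
    z=np.array(z)/np.linalg.norm(z);x=np.array(x)-z*(np.array(x)@z);x/=np.linalg.norm(x);return np.c_[x,np.cross(z,x),z]
Q0=q[-1]
def path(pA,MA,pB,MB,q0,N=12):
    # TCP interpolation about grip point
    gA=pA+.078*MA[:,0];gB=pB+.078*MB[:,0];sl=Slerp([0,1],R.from_matrix([MA,MB]));qq=q0;worst=0;marg=9
    for s in np.linspace(0,1,N+1)[1:]:
        M=sl(s).as_matrix();pp=gA+(gB-gA)*s-.078*M[:,0];qn,e,r=ik(pp,M,qq);worst=max(worst,e+.1*r+ (0 if abs(qn-qq).max()<.6 else .1));marg=min(marg,np.minimum(qn-lo,hi-qn).min());qq=qn
        if worst>.02: break
    return qq,worst,marg
def job(a):
    deg,beta,lam,flip=a
    T=np.radians(deg);gp=np.array([.49,.0955,.105])
    B=lambda yw:np.array([np.cos(yw),np.sin(yw),0])
    # tool in tube frame: lean direction azimuth beta(from label)
    h=B(beta);Mt=frame(-np.sin(T)*h+[0,0,-np.cos(T)],flip*(h*np.cos(T)-np.array([0,0,np.sin(T)])))
    Tg=tubeframe([0,0,1],B(lam));M0=Tg@Mt
    a0,e,r=ik(gp-.078*M0[:,0],M0,Q0)
    if e+.1*r>.003:return a,None
    T1=tubeframe([0,0,1],fx);M1=T1@Mt;g1=W+.09*n-fx*.008+[0,0,g-.052];p1=g1-.078*M1[:,0]
    b,e1,mg1=path(gp-.078*M0[:,0]+[0,0,.1],M0,p1,M1,a0)
    if e1>.003:return a,('p1',e1)
    best=None
    for psi in np.radians(np.arange(-180,180,20)):
        up=np.array([0,0,1.])-n*n[2];up/=np.linalg.norm(up);lat=np.cross(n,up)
        T2=tubeframe(n,np.cos(psi)*up+np.sin(psi)*lat);M2=T2@Mt
        if M2[2,0]>-.15: continue
        p2=W+(.09+g)*n-.078*M2[:,0]
        if p2[2]<.17: continue
        c,e2,mg=path(p1,M1,p2,M2,b)
        if e2<.003 and (best is None or mg>best[1]): best=(np.degrees(psi),mg,c,p2,M2[:,0])
    return a,('ok',mg1,b,best)
if __name__=='__main__':
    lams=[float(v) for v in sys.argv[1:]] or [0]
    jobs=[(d,be,l,f) for l in lams for d in(10,20,30,40,50) for be in np.radians(np.arange(-180,180,30)) for f in(1,-1)]
    with Pool() as P:
        for a,o in P.imap(job,jobs):
            if o and o[0]=='ok' and o[3]: print(a[0],round(np.degrees(a[1])),a[2],a[3],'m1',round(o[1],3),o[2],'psi',o[3][0],'m2',round(o[3][1],3),o[3][2],o[3][3],o[3][4])
E
nproc; export OMP_NUM_THREADS=1; time timeout 560 python3 srch.py 0
```

```text
4
30 30 0.0 1 m1 0.272 [0.171 1.003 0.065 0.924 0.123 1.708 1.915] psi 59.99999999999999 m2 0.024 [-0.66   1.202  0.426  2.446  1.998  1.153 -0.483] [ 0.503 -0.118  0.182] [ 0.599 -0.782 -0.172]
30 60 0.0 1 m1 0.479 [ 0.116  0.906 -0.042  1.145  0.38   1.501  2.21 ] psi 20.0 m2 0.016 [-0.506  1.066  0.229  2.454  1.991  1.245 -0.479] [ 0.504 -0.119  0.189] [ 0.586 -0.769 -0.257]
30 90 0.0 1 m1 0.505 [ 0.119  0.785 -0.17   1.428  0.638  1.239  2.435] psi 0.0 m2 0.032 [-0.387  1.122  0.028  2.438  1.905  1.502 -0.308] [ 0.503 -0.118  0.182] [ 0.599 -0.782 -0.172]
30 120 0.0 1 m1 0.326 [ 0.226  0.677 -0.344  1.708  0.938  0.981  2.614] psi -40.0 m2 0.021 [-0.133  1.054 -0.313  2.443  1.903  1.677 -0.27 ] [ 0.504 -0.119  0.189] [ 0.586 -0.769 -0.257]
40 30 0.0 1 m1 0.017 [0.153 1.143 0.082 0.695 0.161 1.963 1.933] psi 59.99999999999999 m2 0.178 [-0.751  1.197  0.513  2.292  1.702  0.952 -0.199] [ 0.514 -0.111  0.18 ] [ 0.454 -0.878 -0.152]
40 60 0.0 1 m1 0.309 [0.053 1.004 0.001 1.02  0.437 1.671 2.206] psi 20.0 m2 0.167 [-0.63   1.051  0.368  2.303  1.722  1.006 -0.23 ] [ 0.515 -0.112  
[... 869 characters left out ...]
.01 [-1.022  1.432  1.117  2.151  0.77   0.24   0.655] [ 0.528 -0.107  0.189] [ 0.276 -0.926 -0.258]
50 60 0.0 1 m1 0.146 [0.005 1.111 0.044 0.893 0.496 1.834 2.225] psi 20.0 m2 0.294 [-0.682  1.065  0.455  2.143  1.391  0.917  0.097] [ 0.528 -0.107  0.189] [ 0.276 -0.926 -0.258]
50 90 0.0 1 m1 0.539 [-0.065  0.922 -0.054  1.359  0.791  1.441  2.297] psi -20.0 m2 0.315 [-0.53   0.922  0.271  2.155  1.433  0.971  0.051] [ 0.529 -0.11   0.199] [ 0.265 -0.884 -0.384]
50 120 0.0 1 m1 0.381 [-0.     0.766 -0.23   1.792  1.227  1.146  2.231] psi -40.0 m2 0.332 [-0.317  0.991 -0.094  2.132  1.49   1.39   0.06 ] [ 0.528 -0.107  0.189] [ 0.276 -0.926 -0.258]
real	1m39.929s
user	6m21.022s
sys	0m0.271s
```

```bash

python3 -m inch '[[0.094,[0.04,-0.004,0],[0,0.0,0]],[0.094,[0.04,0,-0.01],[0,0,0]],[0.094,[0,0,0],[0,0,0]],[0.094,[0,0,0],[0,0,0]],[0.094,[0,0,0],[0,0,0]]]'; python3 log.py
python3 - <<'E'
from h import *
im,d,m,s=grab('wrist','w2')
P=cloud(im,d,m,s);hsv=cv2.cvtColor(im,cv2.COLOR_BGR2HSV)
msk=(hsv[...,0]>105)&(hsv[...,0]<130)&(hsv[...,1]>130)
k,l,st,c=cv2.connectedComponentsWithStats(msk.astype(np.uint8))
for i in range(1,k):
    if st[i,4]>80: print(c[i],st[i])
i=[i for i in range(1,k) if st[i,4]>80 and abs(c[i][0]-256)<60][0];x,y=map(int,c[i])
cv2.imwrite('pics/w2z.png',cv2.resize(im[y-60:y+90,x-90:x+90],None,fx=4,fy=4,interpolation=cv2.INTER_CUBIC))
E
```

```text
time_s: 2.7
ee_pos: [0.5586, 0.0995, 0.2025]
eef_rot: [0.0, 2.266, 0.004]
ft_force: [0.5, -0.6, -0.3]
gripper_width: 0.094
q [-0.187  0.943  0.032  1.335 -0.13   1.553  1.463] w 0.094
[ 64.57512953 196.47150259] [ 54 131  21 122 193]
[248.37531172 235.9276808 ] [234 219  29  35 802]
```

View pics/w2z.png

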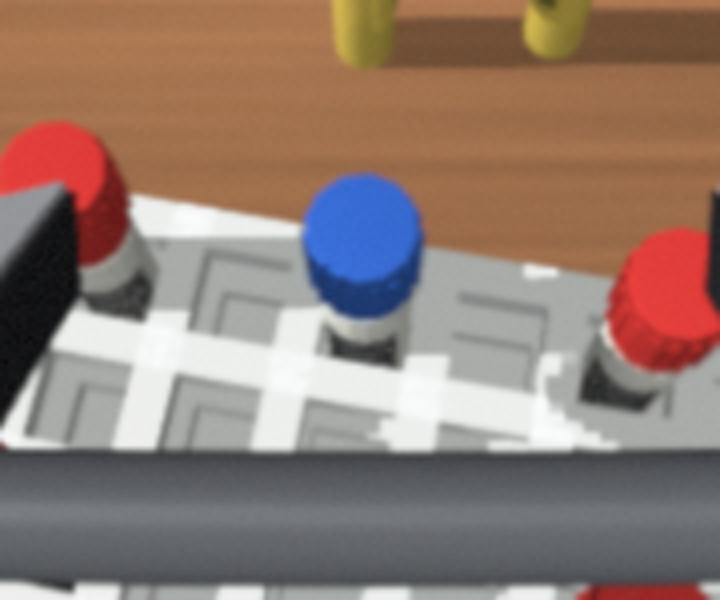

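```bash
python3 - <<'E'
from ik import *
np.set_printoptions(precision=3,suppress=True)
for el in(40,45,50,55):
  for dist in(.22,.26,.3):
    t=np.radians(90-el+13.5);x=np.array([-np.sin(t),0,-np.cos(t)]);z=np.array([np.cos(t),0,-np.sin(t)])
    e=np.radians(el);cam=np.array([.49,.0955,.08])+dist*np.array([np.cos(e),0,np.sin(e)])
    p0=cam+.0825*x+.067*z;a=ik(p0,np.c_[x,[0,1,0],z],q[-1]);print(el,dist,p0,x,a[0],np.round(a[1:],4),'tipz',(p0+.097*x)[[0,2]])
E
```

```text
40 0.22 [0.615 0.096 0.125] [-0.895  0.    -0.446] [-0.093  1.3   -0.137  0.906 -0.063  1.97   1.367] [0.015 0.062] tipz [0.528 0.081]
40 0.26 [0.645 0.096 0.15 ] [-0.895  0.    -0.446] [-0.088  1.269 -0.138  0.877 -0.064  1.97   1.363] [0.029 0.122] tipz [0.558 0.107]
40 0.3 [0.676 0.096 0.176] [-0.895  0.    -0.446] [-0.084  1.243 -0.14   0.844 -0.066  1.97   1.359] [0.044 0.182] tipz [0.589 0.133]
45 0.22 [0.61  0.096 0.135] [-0.853  0.    -0.522] [-0.104  1.276 -0.116  0.897 -0.064  1.97   1.378] [0.002 0.008] tipz [0.528 0.085]
45 0.26 [0.639 0.096 0.164] [-0.853  0.    -0.522] [-0.099  1.242 -0.119  0.874 -0.064  1.97   1.374] [0.016 0.066] tipz [0.556 0.113]
45 0.3 [0.667 0.096 0.192] [-0.853  0.    -0.522] [-0.095  1.211 -0.12   0.846 -0.066  1.97   1.37 ] [0.03  0.125] tipz [0.584 0.141]
50 0.22 [0.605 0.096 0.146] [-0.804  0.    -0.595] [-0.159  1.21   0.026  0.982 -0.141  1.877  1.459] [0. 0.] tipz [0.527 0.088]
50 0.26 [0.631 0.096 0.176] [-0.804  0.    -0.595] [-0.11   1.214 -0.1    0.872 -0.065  1.97   1.383] [0.002 0.009] tipz [0.553 0.119]
50 0.3 [0.656 0.096 0.207] [-0.804  0.    -0.595] [-0.105  1.179 -0.103  0.85  -0.066  1.97   1.379] [0.016 0.066] tipz [0.578 0.149]
55 0.22 [0.599 0.096 0.155] [-0.749  0.    -0.663] [-0.165  1.139  0.03   1.08  -0.134  1.764  1.464] [0. 0.] tipz [0.526 0.091]
55 0.26 [0.622 0.096 0.188] [-0.749  0.    -0.663] [-0.161  1.14   0.033  0.974 -0.136  1.869  1.456] [0. 0.] tipz [0.549 0.124]
55 0.3 [0.645 0.096 0.221] [-0.749  0.    -0.663] [-0.116  1.146 -0.084  0.857 -0.067  1.97   1.387] [0.001 0.005] tipz [0.572 0.157]
```

```bash

python3 -m inch '[[0.094,[-0.045,0,0],[0,0.0,0]],[0.094,[-0.045,0,0],[0,0,0]],[0.07,[-0.03,0,0],[0,-0.12,0]],[0.06,[0,0,0],[0,-0.14,0]],[0.06,[0,0,0],[-0.02,-0.14,0]]]'; python3 log.py
python3 dl.py 0.49 0.207 0.23 0 -0.707 -0.707 0 0.707 -0.707
python3 - <<'E'
from ik import *
np.set_printoptions(precision=3,suppress=True)
M=frame([0,-.707,-.707],[0,.707,-.707])
for p0 in([.49,.207,.23],[.49,.151,.160]): print(ik(np.array(p0),M,q[-1]))
E
```

```text
time_s: 3.25
ee_pos: [0.6374, 0.0985, 0.2942]
eef_rot: [-0.01, 1.859, 0.023]
ft_force: [-0.5, 0.1, -0.6]
gripper_width: 0.0738
q [-0.202  0.762  0.056  1.301 -0.089  1.365  1.466] w 0.0738
M
 [[-0.2846 -0.019   0.9585]
 [ 0.0047  0.9998  0.0212]
 [-0.9586  0.0105 -0.2844]]
shift now-axes [ 0.104   0.1106 -0.1207]
turn [-1.341   0.4004 -0.8079]
shift target-axes [-0.0314  0.1474  0.1221]
(array([-0.65 ,  0.797, -0.139,  1.681,  0.643,  1.355,  1.994]), np.float64(7.910959529337759e-07), np.float64(9.051188787195209e-06))
(array([-0.601,  0.869, -0.103,  1.8  ,  0.722,  1.172,  1.921]), np.float64(1.6067258491562093e-06), np.float64(1.1415880597104476e-05))
```

```bash

python3 -m inch '[[0.06,[0,0.01,-0.01],[-0.112,0.033,-0.067]],[0.06,[0,0.01,-0.01],[-0.112,0.033,-0.067]],[0.06,[0,0.01,-0.01],[-0.112,0.033,-0.067]],[0.06,[0,0.01,-0.01],[-0.112,0.033,-0.067]],[0.06,[0,0.02,0],[-0.112,0.033,-0.067]]]'; python3 log.py
python3 -m inch '[[0.06,[0,0.02,0],[-0.112,0.033,-0.067]],[0.06,[0,0.02,0],[-0.112,0.033,-0.067]],[0.06,[0,0.02,0],[-0.112,0.033,-0.067]],[0.06,[0,0.02,0],[-0.112,0.033,-0.067]],[0.06,[0,0.0,0],[-0.112,0.033,-0.067]]]'; python3 log.py
python3 dl.py 0.49 0.207 0.23 0 -0.707 -0.707 0 0.707 -0.707
```

```text
time_s: 3.75
ee_pos: [0.581, 0.146, 0.3055]
eef_rot: [-0.732, 1.946, 0.319]
ft_force: [-0.3, -0.4, 0.3]
gripper_width: 0.0602
q [-0.382  0.758 -0.012  1.342  0.213  1.506  1.758] w 0.0602
time_s: 4.25
ee_pos: [0.5189, 0.2016, 0.2973]
eef_rot: [-1.471, 1.85, 0.632]
ft_force: [0.0, 0.2, -0.4]
gripper_width: 0.0599
q [-0.58   0.738 -0.108  1.517  0.501  1.496  2.003] w 0.0599
M
 [[-0.1288 -0.9691  0.2102]
 [-0.6382  0.2432  0.7304]
 [-0.759  -0.0401 -0.6499]]
shift now-axes [0.0514 0.032  0.0416]
turn [-0.2076  0.072  -0.1378]
shift target-axes [0.0438 0.0289 0.0514]
```

```bash

python3 -m inch '[[0.06,[0.02,0.016,0.02],[-0.104,0.036,-0.069]],[0.06,[0.02,0.016,0.02],[-0.104,0.036,-0.069]],[0.06,[0.008,0,0.005],[0,0,0]],[0.06,[0,0,0],[0,0,0]],[0.06,[0,0,0],[0,0,0]]]'; python3 log.py
python3 - <<'E'
from h import *
im,d,m,s=grab('wrist','w3')
hsv=cv2.cvtColor(im,cv2.COLOR_BGR2HSV)
msk=(hsv[...,0]>105)&(hsv[...,0]<130)&(hsv[...,1]>130)
k,l,st,c=cv2.connectedComponentsWithStats(msk.astype(np.uint8))
for i in range(1,k):
    if st[i,4]>80: print(c[i],st[i])
x,y=proj(m,[.49,.0955,.09],s)[0].astype(int);print(x,y)
cv2.imwrite('pics/w3z.png',cv2.resize(im[y-75:y+75,x-90:x+90],None,fx=4,fy=4,interpolation=cv2.INTER_CUBIC))
E
```

```text
time_s: 4.75
ee_pos: [0.4932, 0.2043, 0.2314]
eef_rot: [-1.749, 1.768, 0.718]
ft_force: [0.4, -0.9, -0.2]
gripper_width: 0.0601
q [-0.65   0.797 -0.127  1.674  0.638  1.357  1.997] w 0.0601
[268.37037037  67.38888889] [260  47  18  42 162]
[260.0862069  219.29482759] [249 204  23  32 580]
258 227
```

View pics/w3z.png

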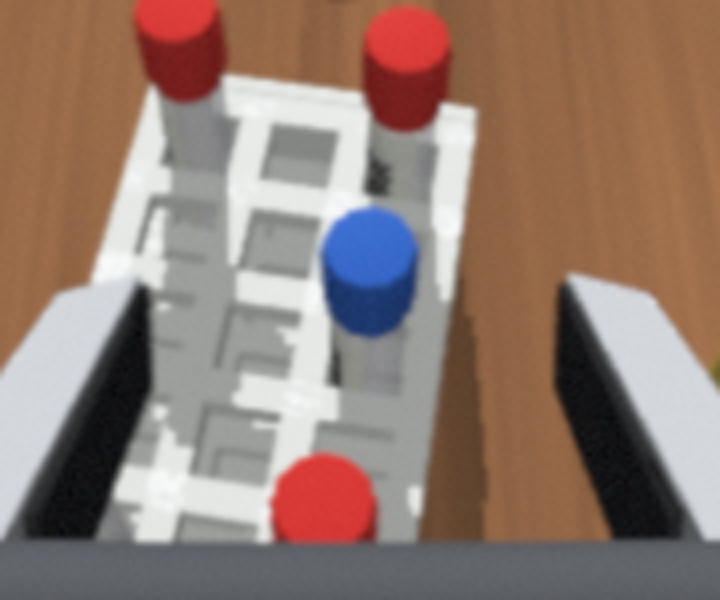

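View pics/w3.png

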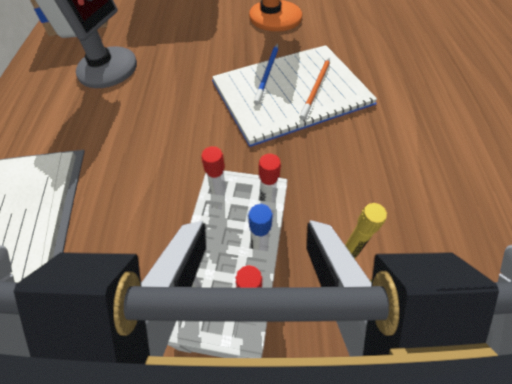

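```bash
python3 - <<'E'
from h import *
np.set_printoptions(precision=4,suppress=True)
im,d,m,s=load('w3');P=cloud(im,d,m,s);hsv=cv2.cvtColor(im,cv2.COLOR_BGR2HSV)
msk=(hsv[...,0]>105)&(hsv[...,0]<130)&(hsv[...,1]>130)
k,l,st,c=cv2.connectedComponentsWithStats(msk.astype(np.uint8));i=[i for i in range(1,k) if st[i,4]>300][0]
q=P[l==i];top=q[q[:,2]>q[:,2].max()-.004];print(top.mean(0),(top.min(0)+top.max(0))/2,np.ptp(top,0))
M=R.from_rotvec(s['eef_rot']).as_matrix();print(M)
E
python3 dl.py 0.49 0.15065 0.16015  0 -0.707 -0.707 0 0.707 -0.707
```

```text
M
 [[-0.0055 -0.9999  0.0123]
 [-0.708   0.0126  0.7061]
 [-0.7062 -0.0048 -0.708 ]]
shift now-axes [0.0884 0.0028 0.0127]
turn [-0.0123 -0.0013 -0.0055]
shift target-axes [0.0884 0.0032 0.0126]<stdin>:6: RuntimeWarning: Mean of empty slice.
  ret = um.true_divide(
Traceback (most recent call last):
ValueError: zero-size array to reduction operation minimum which has no identity
```

```bash
python3 - <<'E'
from h import *
np.set_printoptions(precision=4,suppress=True)
im,d,m,s=load('w3');P=cloud(im,d,m,s);hsv=cv2.cvtColor(im,cv2.COLOR_BGR2HSV)
msk=(hsv[...,0]>105)&(hsv[...,0]<130)&(hsv[...,1]>130)
k,l,st,c=cv2.connectedComponentsWithStats(msk.astype(np.uint8));i=[i for i in range(1,k) if st[i,4]>300][0]
q=P[l==i];q=q[~np.isnan(q[:,0])];top=q[q[:,2]>.113];print(top.mean(0),(top.min(0)+top.max(0))/2,np.ptp(top,0))
E
python3 -m inch '[[0.06,[0.03,0.001,0.005],[-0.006,0,-0.003]],[0.06,[0.03,0.001,0.004],[-0.006,0,-0.002]],[0.06,[0.028,0.001,0.004],[0,0,0]],[0.06,[0,0,0],[0,0,0]],[0.06,[0,0,0],[0,0,0]]]'; python3 log.py
python3 dl.py 0.49 0.15065 0.16015  0 -0.707 -0.707 0 0.707 -0.707
python3 - <<'E'
from h import *
grab('wrist','w4')
E
```

```text
[0.4892 0.0969 0.1162] [0.4892 0.0961 0.1157] [0.0174 0.0177 0.0052]
time_s: 5.3
ee_pos: [0.4891, 0.1517, 0.1599]
eef_rot: [-1.762, 1.762, 0.73]
ft_force: [-0.1, 0.5, -0.5]
gripper_width: 0.0598
q [-0.604  0.87  -0.101  1.8    0.72   1.173  1.923] w 0.0598
M
 [[-0.0006 -1.     -0.0025]
 [-0.7083 -0.0014  0.7059]
 [-0.7059  0.0022 -0.7083]]
shift now-axes [ 0.0006 -0.0009 -0.001 ]
turn [ 0.0025 -0.0018 -0.0006]
shift target-axes [ 0.0006 -0.0009 -0.001 ]
```

View pics/w4.png

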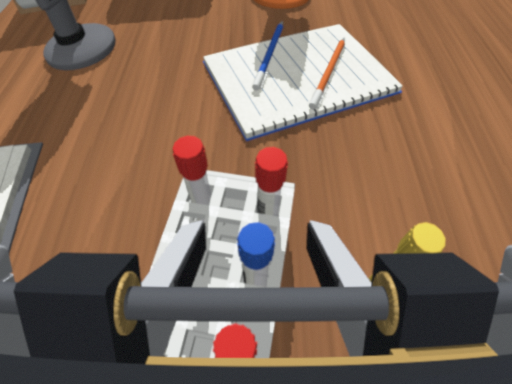

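```bash
python3 -m inch '[[0.03,[0,0,0],[0,0,0]],[0.02,[0,0,0],[0,0,0]],[0.01,[0,0,0],[0,0,0]],[0.01,[0,0,0],[0,0,0]],[0.01,[0,0,0],[0,0,0]]]' 20; python3 log.py
python3 dl.py 0.489 0.1517 0.250  0 -0.707 -0.707 0 0.707 -0.707
```

```text
time_s: 5.85
ee_pos: [0.4878, 0.1518, 0.1589]
eef_rot: [-1.765, 1.762, 0.733]
ft_force: [-0.1, 0.8, -0.3]
gripper_width: 0.0234
q [-0.605  0.871 -0.101  1.803  0.721  1.171  1.922] w 0.0234
M
 [[-0.0003 -1.     -0.0058]
 [-0.7089 -0.0038  0.7053]
 [-0.7053  0.0043 -0.7089]]
shift now-axes [-0.0642 -0.0008 -0.0647]
turn [ 0.0058 -0.0026 -0.0003]
shift target-axes [-0.0643 -0.0012 -0.0645]
```

```bash
python3 -m inch '[[0.01,[0,0,0],[0,0,0]],[0.01,[0,0,0],[0,0,0]],[0.01,[0,0,0],[0,0,0]],[0.01,[0,0,0],[0,0,0]],[0.01,[0,0,0],[0,0,0]]]' 20; python3 log.py
```

```text
time_s: 6.35
ee_pos: [0.4879, 0.1516, 0.1588]
eef_rot: [-1.765, 1.762, 0.733]
ft_force: [0.1, -0.1, 0.3]
gripper_width: 0.0185
q [-0.605  0.871 -0.101  1.803  0.721  1.171  1.922] w 0.0185
```

```bash
python3 -m inch '[[0.01,[-0.0106,0,-0.0106],[0,0,0]],[0.01,[-0.0141,0,-0.0142],[0,0,0]],[0.01,[-0.0176,0,-0.0177],[0,0,0]],[0.01,[-0.0176,0,-0.0177],[0,0,0]],[0.01,[-0.0141,0,-0.0142],[0,0,0]]]'; python3 log.py
python3 -m inch '[[0.01,[0,0,0],[0,0,0]],[0.01,[0,0,0],[0,0,0]],[0.01,[0,0,0],[0,0,0]],[0.01,[0,0,0],[0,0,0]],[0.01,[0,0,0],[0,0,0]]]'; python3 log.py
python3 - <<'E'
from h import *
im,d,m,s=grab('wrist','w5')
x,y=256,270
cv2.imwrite('pics/w5z.png',cv2.resize(im[170:320,170:350],None,fx=4,fy=4,interpolation=cv2.INTER_CUBIC))
for n in('scene','side'):
    im,d,m,s=grab(n,n+'5');u,v=proj(m,[.49,.0955,.15])[0].astype(int);print(u,v)
    cv2.imwrite(f'pics/{n}5z.png',cv2.resize(im[v-45:v+45,u-60:u+60],None,fx=6,fy=6,interpolation=cv2.INTER_CUBIC))
E
```

```text
time_s: 6.85
ee_pos: [0.4882, 0.1515, 0.2661]
eef_rot: [-1.764, 1.761, 0.732]
ft_force: [0.1, 0.5, 0.0]
gripper_width: 0.0182
q [-0.593  0.706 -0.119  1.765  0.668  1.331  2.052] w 0.0182
time_s: 7.35
ee_pos: [0.4881, 0.1515, 0.263]
eef_rot: [-1.766, 1.763, 0.734]
ft_force: [0.1, -1.1, 0.2]
gripper_width: 0.0187
q [-0.593  0.712 -0.118  1.766  0.669  1.328  2.05 ] w 0.0187
290 203
214 164
```

View pics/w5z.png

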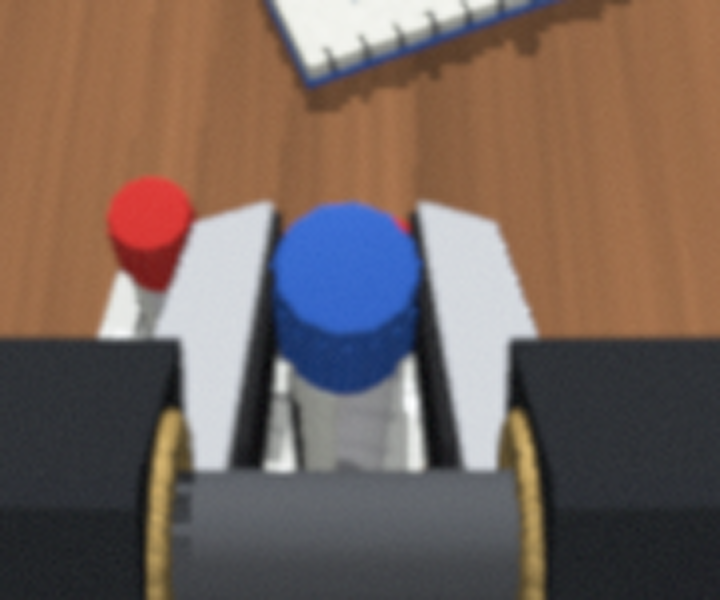

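View pics/scene5z.png

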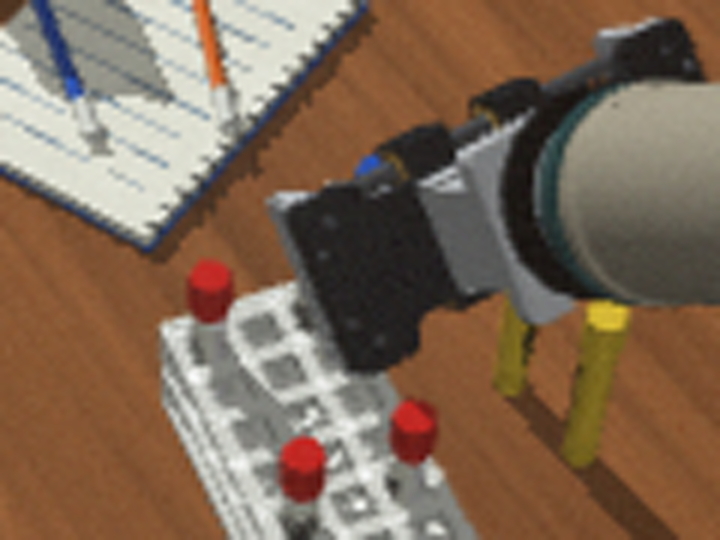

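View pics/side5z.png

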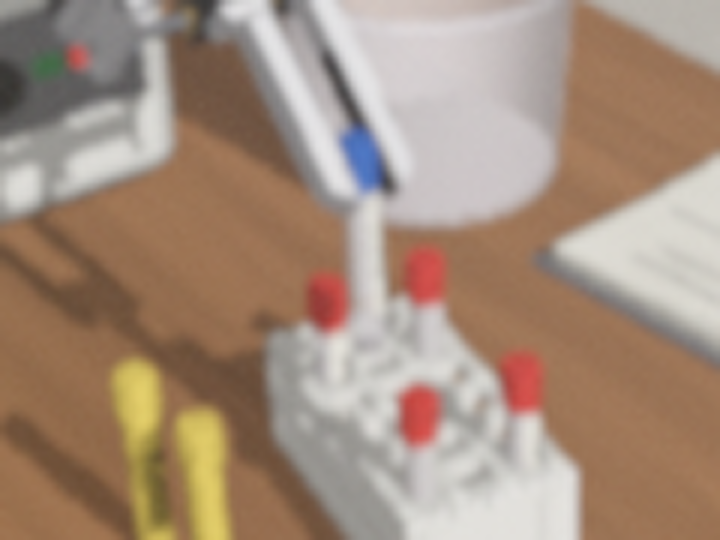

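```bash
python3 - <<'E'
from h import *
np.set_printoptions(precision=4,suppress=True,linewidth=200)
im,d,m,s=load('w5')
c=im[262:290,235:282].astype(float)
c=np.clip((c-60)/(230-60)*255,0,255).astype(np.uint8)
cv2.imwrite('pics/w5zz.png',cv2.resize(c,None,fx=16,fy=16,interpolation=cv2.INTER_CUBIC))
M=R.from_rotvec(s['eef_rot']).as_matrix();g=s['ee_pos']+.078*M[:,0];print('grip',g)
for h in(-.011,-.02,-.03,-.04,-.06):
    a=g+[0,0,h]
    az=np.radians([-30,0,30,45,60,75,90,105,120,135,150,180]);X=a+.008*np.c_[np.cos(az),np.sin(az),0*az]
    print(h,proj(m,[a],s)[0],proj(m,X,s)[:,0])
for v in range(262,288,3): print(v,cv2.cvtColor(im,cv2.COLOR_BGR2GRAY)[v,236:282])
E
```

```text
grip [0.488  0.0961 0.2081]
-0.011 [255.9602 254.9384] [243.9439 241.9022 243.6243 245.8255 248.7484 252.1899 255.9041 259.6219 263.074  266.0138 268.2372 270.0138]
-0.02 [255.8599 260.4653] [244.3326 242.3796 244.036  246.1473 248.9488 252.2462 255.804  259.3656 262.6735 265.4919 267.6255 269.3362]
-0.03 [255.7577 266.0927] [244.7298 242.8668 244.4557 246.4752 249.1531 252.3035 255.7023 259.1047 262.2658 264.9605 267.0022 268.645 ]
-0.04 [255.6641 271.2447] [245.0946 243.3139 244.8403 246.7757 249.3402 252.3561 255.6093 258.8661 261.8926 264.4739 266.4312 268.0111]
-0.06 [255.4987 280.3422] [245.7418 244.1056 245.5206 247.3067 249.6708 252.4492 255.4454 258.4451 261.2338 263.6143 265.4219 266.8891]
262 [ 17  29  97 183 220 198 148 102  68  53  51  54  52  52  53  51  51  55  55  51  54  56  53  54  55  54  51  55  52  53  49  54  77 113 153 201 211 157  75  22  20  26  41  47  62 119]
265 [ 20  43 111 188 219 189 143 126 127 123 104  81  66  58  57  51  52  56  56  53  55  57  54  54  54  49  55  60  72  92 114 120 133 144 174 222 229 183  99  41  20  21  36  45  50  82]
268 [ 19  4
[... 618 characters left out ...]
0 144 144 144 140 141 143 143 142 142 142 142 139 139 136 136 132 135 148 156 158 160 174 214 225 205 135  58  19  16  26  38  43]
280 [ 67 120 151 162 178 198 180 117  59  74 112 132 137 139 142 143 142 138 138 137 138 137 138 137 135 136 136 136 134 131 140 150 158 160 159 174 214 228 219 156  77  31  18  24  31  38]
283 [ 90 132 156 167 200 221 213 158  83  74 111 130 136 139 140 143 142 140 138 140 140 140 140 142 142 138 137 132 130 128 139 150 155 158 159 175 213 227 222 173  98  38  16  20  24  31]
286 [158 204 213 222 232 236 225 179 106  75 104 127 133 135 136 137 135 122 106  98  98 100 105 114 123 131 132 131 127 133 144 151 154 151 154 169 207 221 218 182 114  55  37  34  38  43]
```

View pics/w5zz.png

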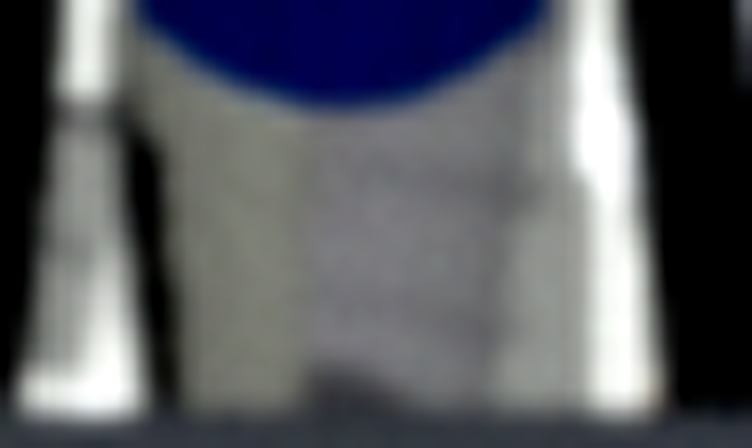

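```bash
python3 - <<'E'
from h import *
np.set_printoptions(precision=4,suppress=True,linewidth=200)
im,d,m,s=load('side5');P=cloud(im,d,m,s)
g=np.array([.488,.0961,.2081])
print(proj(m,[g,g-[0,0,.03],g-[0,0,.06],g-[0,0,.09]]))
msk=(np.hypot(P[...,0]-.488,P[...,1]-.096)<.02)&(P[...,2]>.13)&(P[...,2]<.195)
q=P[msk];print(len(q))
zs=np.arange(.12,.2,.01)
for z in zs:
    k=abs(q[:,2]-z)<.006
    if k.sum()>2: print(z,k.sum(),q[k].mean(0))
T=np.linalg.inv(ext(m))
E
python3 dl.py 0.49 0.1 0.26 | head -4
```

```text
[[212.6294 145.5616]
 [213.2296 155.3354]
 [213.8134 164.7765]
 [214.3813 173.8984]]
122
0.13 9 [0.4859 0.0903 0.133 ]
0.14 20 [0.4856 0.0894 0.1403]
0.15000000000000002 23 [0.4857 0.0891 0.1505]
0.16000000000000003 21 [0.4865 0.0885 0.1595]
0.17000000000000004 23 [0.4856 0.0878 0.1708]
0.18000000000000005 25 [0.4853 0.0877 0.1796]
0.19000000000000006 23 [0.4841 0.0868 0.1899]
0.20000000000000007 3 [0.4842 0.0883 0.1944]
M
 [[-0.0011 -1.     -0.0062]
 [-0.7093 -0.0036  0.7049]
 [-0.7049  0.0051 -0.7093]]
```

```bash
python3 - <<'E'
from h import *
np.set_printoptions(precision=4,suppress=True,linewidth=200)
for t in('side5','side0'):
  im,d,m,s=load(t);P=cloud(im,d,m,s)
  for c in([.3932,.1446],[.396,.093],[.488,.096]):
    msk=(np.hypot(P[...,0]-c[0],P[...,1]-c[1])<.018)&(P[...,2]>(.015 if c[0]<.45 else .13))&(P[...,2]<(.08 if c[0]<.45 else .195))
    q=P[msk]
    if len(q)<10: continue
    A=np.c_[q[:,2],np.ones(len(q))];print(t,c,len(q),np.linalg.lstsq(A,q[:,:2],rcond=None)[0][0])
E
```

```text
side5 [0.3932, 0.1446] 110 [-0.0002 -0.0119]
side5 [0.396, 0.093] 109 [-0.0188  0.0009]
side5 [0.488, 0.096] 120 [ 0.001  -0.0571]
side0 [0.3932, 0.1446] 105 [ 0.0061 -0.0008]
side0 [0.396, 0.093] 112 [-0.0133 -0.0052]
```

```bash
cat > plan.py <<'E'
from ik import *
import sys
from bench import r
np.set_printoptions(precision=4,suppress=True)
W=np.array([.724,-.247,.131]);yaw=-.383
fx=np.array([np.cos(yaw),np.sin(yaw),0]);n=-np.array([np.cos(.2)*fx[0],np.cos(.2)*fx[1],-np.sin(.2)])
def tf(z,x):
    z=np.array(z,float);z/=np.linalg.norm(z);x=np.array(x,float);x=x-z*(x@z);x/=np.linalg.norm(x);return np.c_[x,np.cross(z,x),z]
# tube frame in tool, measured at lift
TZ=[0.0,-.05,1];LAM=-.08
M5=R.from_rotvec([-1.766,1.763,.734]).as_matrix()
Tt=M5.T@tf(TZ,[np.cos(LAM),np.sin(LAM),0]);G=.098
def pose1(dist=.09):
    T=tf([0,0,1],fx);M=T@Tt.T
    base=W+dist*n-T[:,0]*.008-.052*T[:,2];g=base+G*T[:,2];return g-.078*M[:,0],M
def pose2(psi,dist=.09):
    up=np.array([0,0,1.])-n*n[2];up/=np.linalg.norm(up);lat=np.cross(n,up)
    T=tf(n,np.cos(psi)*up+np.sin(psi)*lat);M=T@Tt.T;g=W+(dist+G)*n;return g-.078*M[:,0],M
def delta(p,M,s=None):
    s=s or r.state();Mc=R.from_rotvec(s['eef_rot']).as_matrix();rv=R.from_matrix(Mc.T@M).as_rotvec()
    print('target p',p,'tool x',M[:,0],'y',M[:,1]);print('shift now-axes',Mc.T@(p-s['ee_pos']),'turn',rv,np.linalg.norm(rv),'shift target-axes',M.T@(p-s['ee_pos']))
E
cat > p1.py <<'E'
from plan import *
p,M=pose1();delta(p,M);s=r.state();print(ik(p,M,s['qpos'])[0:2])
T=R.from_rotvec(s['eef_rot']).as_matrix()@Tt;g=s['ee_pos']+.078*R.from_rotvec(s['eef_rot']).as_matrix()[:,0];b=g-G*T[:,2];lab=b+.052*T[:,2]+.008*T[:,0]
v=lab-W;print('tube z',T[:,2],'label-W along n',v@n,'off',v-(v@n)*n,'label dir yaw',np.arctan2(T[1,0],T[0,0])-yaw)
E
python3 p1.py
```

```text
target p [ 0.6522 -0.1557  0.247 ] tool x [-0.2232 -0.7096 -0.6683] y [-0.9555  0.2948  0.0061]
shift now-axes [ 0.2293 -0.1629 -0.206 ] turn [0.2073 0.0482 0.2208] 0.30666432427214035 shift target-axes [ 0.1924 -0.2473 -0.1529]
(array([-0.1203,  0.8853,  0.0424,  1.4267,  0.7556,  1.3149,  2.3713]), np.float64(2.1170474181515686e-06))
tube z [-0.0008 -0.0503  0.9987] label-W along n 0.3396926909307804 off [ 0.0809  0.2205 -0.0361] label dir yaw 0.30262644280376777
```

```bash
python3 -m inch '[[0.01,[-0.0176,0,-0.0177],[0,0,0]],[0.01,[-0.0176,0,-0.0177],[0,0,0]],[0.01,[0.018,-0.014,-0.016],[0,0,0]],[0.01,[0.024,-0.018,-0.022],[0,0,0]],[0.01,[0.024,-0.018,-0.022],[0,0,0]]]'; python3 log.py
python3 -m inch '[[0.01,[0.024,-0.018,-0.022],[0,0,0]],[0.01,[0.024,-0.018,-0.022],[0,0,0]],[0.01,[0.024,-0.018,-0.022],[0.04,0.01,0.045]],[0.01,[0.02,-0.018,-0.018],[0.04,0.01,0.045]],[0.01,[0.015,-0.015,-0.015],[0.04,0.01,0.045]]]'; python3 log.py;python3 p1.py
```

```text
time_s: 8.0
ee_pos: [0.5394, 0.0621, 0.3095]
eef_rot: [-1.766, 1.76, 0.734]
ft_force: [0.6, 0.7, -0.3]
gripper_width: 0.0186
q [-0.445  0.644 -0.08   1.74   0.74   1.316  2.225] w 0.0186
time_s: 8.5
ee_pos: [0.6224, -0.0875, 0.3042]
eef_rot: [-1.595, 1.922, 0.641]
ft_force: [0.4, -0.5, 0.3]
gripper_width: 0.0183
q [-0.218  0.752  0.013  1.536  0.758  1.332  2.387] w 0.0183
target p [ 0.6522 -0.1557  0.247 ] tool x [-0.2232 -0.7096 -0.6683] y [-0.9555  0.2948  0.0061]
shift now-axes [ 0.0838 -0.0423 -0.0006] turn [0.0844 0.0169 0.0834] 0.11987336380201714 shift target-axes [ 0.08   -0.0489  0.0046]
(array([-0.1251,  0.8856,  0.0515,  1.4268,  0.75  ,  1.311 ,  2.3752]), np.float64(5.48566101739042e-07))
tube z [ 0.0026 -0.0188  0.9998] label-W along n 0.14752592835518155 off [0.0292 0.0482 0.0447] label dir yaw 0.11842983842577098
```

```bash
python3 -m inch '[[0.01,[0.02,-0.012,0.001],[0.042,0.008,0.042]],[0.01,[0.02,-0.012,0.001],[0.042,0.008,0.042]],[0.01,[0.02,-0.012,0.001],[0,0,0]],[0.01,[0.014,-0.008,0.001],[0,0,0]],[0.01,[0.006,-0.003,0],[0,0,0]]]'; python3 log.py;python3 p1.py
python3 - <<'E'
from h import *
for n in('wrist','side','scene'): grab(n,n+'6')
im,d,m,s=load('side6');cv2.imwrite('pics/side6z.png',cv2.resize(im[120:270,280:430],None,fx=4,fy=4,interpolation=cv2.INTER_CUBIC))
im,d,m,s=load('scene6');cv2.imwrite('pics/scene6z.png',cv2.resize(im[90:220,110:290],None,fx=4,fy=4,interpolation=cv2.INTER_CUBIC))
E
```

```text
time_s: 9.0
ee_pos: [0.6524, -0.1529, 0.2458]
eef_rot: [-1.482, 2.009, 0.579]
ft_force: [0.2, -0.7, -0.2]
gripper_width: 0.0181
q [-0.129  0.887  0.052  1.427  0.748  1.311  2.377] w 0.0181
target p [ 0.6522 -0.1557  0.247 ] tool x [-0.2232 -0.7096 -0.6683] y [-0.9555  0.2948  0.0061]
shift now-axes [ 0.0012 -0.0006 -0.0028] turn [0.0039 0.0009 0.0006] 0.004045902291599084 shift target-axes [ 0.0012 -0.0006 -0.0028]
(array([-0.1264,  0.8857,  0.0539,  1.4269,  0.7485,  1.3099,  2.3763]), np.float64(6.610027542152122e-09))
tube z [ 0.0022 -0.0016  1.    ] label-W along n 0.0906148416367708 off [ 0.0008  0.0027 -0.0014] label dir yaw 0.0030340164257283697
```

View pics/side6z.png

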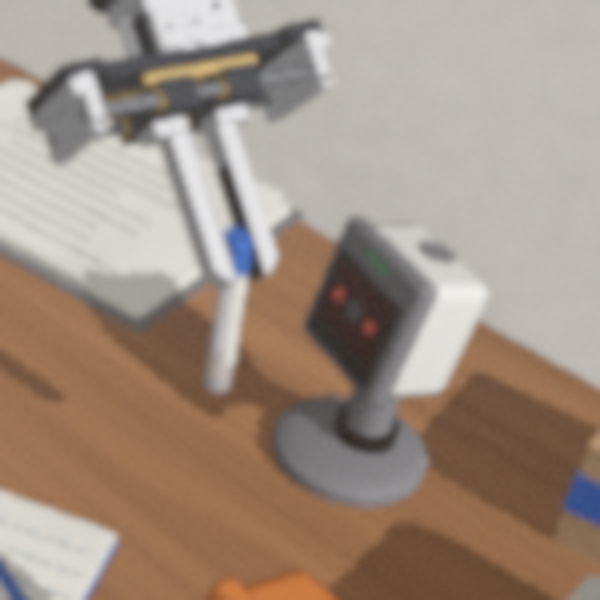

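View pics/scene6z.png

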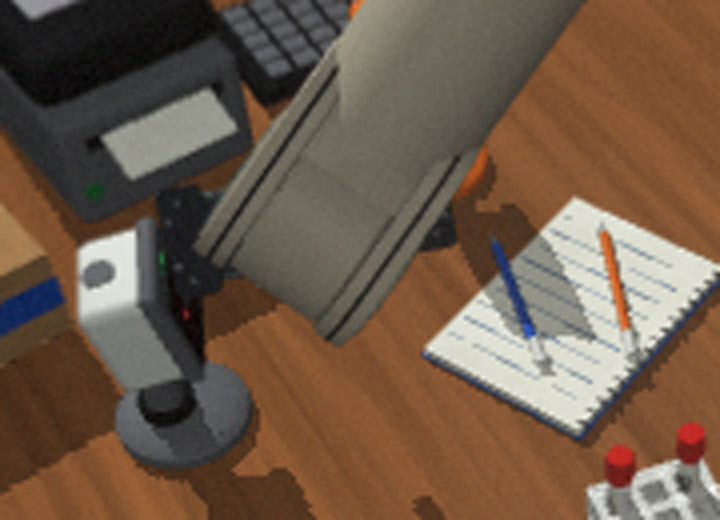

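View pics/wrist6.png

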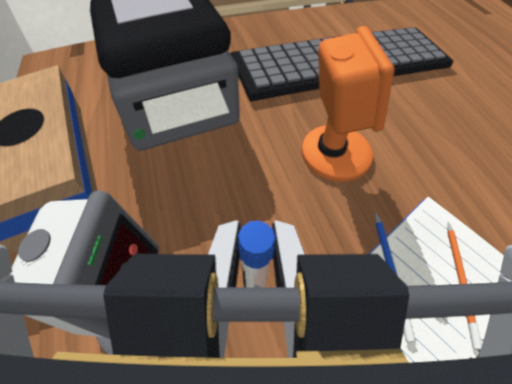

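```bash
cat > fit.py <<'E'
from h import *
import sys
np.set_printoptions(precision=4,suppress=True,linewidth=200)
from plan import Tt,G,W,n,yaw
def chk(tag):
    im,d,m,s=load(tag);P=cloud(im,d,m,s);M=R.from_rotvec(s['eef_rot']).as_matrix();g=s['ee_pos']+.078*M[:,0];T=M@Tt
    v=P-g;h=v@T[:,2];rad=np.linalg.norm(v-h[...,None]*T[:,2],axis=-1)
    k=(rad<.022)&(h<-.024)&(h>-.105);q=P[k]
    print(tag,k.sum(),'expected axis',T[:,2])
    hh=(q-g)@T[:,2];print('h range',hh.min() if len(hh) else None)
    # robust line in each cross axis
    for ax,nm in((T[:,0],'label dir'),(T[:,1],'tube y')):
        y=(q-g)@ax;A=np.c_[hh,np.ones(len(hh))];w=np.ones(len(hh),bool)
        for _ in range(3):
            c=np.linalg.lstsq(A[w],y[w],rcond=None)[0];res=y-A@c;w=abs(res)<2.5*np.median(abs(res))+1e-4
        print(nm,'slope',c,w.sum())
    print('expected px',proj(m,[g,g-.05*T[:,2],g-G*T[:,2]],s))
if __name__=='__main__':
    for t in sys.argv[1:]: chk(t)
E
python3 fit.py side5 side6
```

```text
side5 129 expected axis [-0.0005 -0.0501  0.9987]
h range -0.09691696917335242
label dir slope [-0.0107 -0.0025] 122
tube y slope [ 0.0202 -0.0102] 113
expected px [[212.6218 145.488 ]
 [213.1042 161.1914]
 [213.5504 175.3975]]
side6 167 expected axis [ 0.0021 -0.0014  1.    ]
h range -0.09659953509257638
label dir slope [-0.0078 -0.004 ] 157
tube y slope [ 0.0475 -0.0078] 145
expected px [[337.7463 182.0743]
 [334.7003 198.9275]
 [331.9308 214.0843]]
```

```bash
cat > sil.py <<'E'
from fit import *
def sil(tag):
    im,d,m,s=load(tag);M=R.from_rotvec(s['eef_rot']).as_matrix();g=s['ee_pos']+.078*M[:,0];T=M@Tt
    P=cloud(im,d,m,s)
    C=ext(m)[:3,3]
    hs=[];off=[]
    for h in np.arange(-.03,-.096,-.004):
        a=g+h*T[:,2];view=(a-C)/np.linalg.norm(a-C);lat=np.cross(view,T[:,2]);lat/=np.linalg.norm(lat)
        t=np.linspace(-.02,.025,91);px=proj(m,a+t[:,None]*lat,s).astype(np.float32)
        dz=np.array([P[int(round(y)),int(round(x))] for x,y in px]);
        val=cv2.remap(cv2.cvtColor(im,cv2.COLOR_BGR2HSV)[...,1].astype(np.float32),px[:,0],px[:,1],cv2.INTER_LINEAR).ravel()
        k=val<(val.max()+val.min())/2
        # widest run nearest centre
        idx=np.where(k)[0]
        if len(idx)==0: continue
        runs=np.split(idx,np.where(np.diff(idx)>1)[0]+1);run=min(runs,key=lambda r_:abs(t[r_].mean()));hs.append(h);off.append((t[run[0]]+t[run[-1]])/2)
        print(round(h,3),round(off[-1]*1e3,1),'w',round((t[run[-1]]-t[run[0]])*1e3,1))
    hs=np.array(hs);off=np.array(off)
    from scipy.stats import theilslopes
    r_=theilslopes(off,hs);print(tag,'slope',r_[:4],'lat dir in tube frame',T.T@lat)
if __name__=='__main__':
    for t in sys.argv[1:]: sil(t)
E
python3 sil.py side6; python3 sil.py side5
```

```text
-0.03 4.0 w 18.0
-0.034 4.5 w 17.0
-0.038 4.5 w 17.0
-0.042 4.5 w 17.0
-0.046 5.0 w 17.0
-0.05 4.8 w 17.5
-0.054 4.8 w 17.5
-0.058 4.8 w 18.5
-0.062 4.8 w 18.5
-0.066 5.0 w 19.0
-0.07 5.3 w 19.5
-0.074 5.5 w 20.0
-0.078 5.8 w 19.5
-0.082 6.0 w 19.0
-0.086 5.8 w 18.5
-0.09 5.8 w 18.5
-0.094 5.8 w 18.5
side6 slope (np.float64(-0.026785714285714284), np.float64(0.0033392857142857148), np.float64(-0.03125), np.float64(-0.020833333333333332)) lat dir in tube frame [ 0.8331 -0.5532 -0.    ]
-0.03 9.5 w 31.0
-0.034 10.0 w 30.0
-0.038 3.8 w 17.5
-0.042 3.8 w 17.5
-0.046 3.5 w 18.0
-0.05 3.8 w 19.5
-0.054 4.0 w 20.0
-0.058 4.3 w 19.5
-0.062 4.8 w 19.5
-0.066 5.0 w 19.0
-0.07 5.8 w 20.5
-0.074 9.5 w 28.0
-0.078 10.2 w 29.5
-0.082 10.0 w 30.0
-0.086 9.5 w 31.0
-0.09 9.0 w 32.0
-0.094 8.8 w 32.5
side5 slope (np.float64(-0.07812499999999994), np.float64(0.0009062500000000025), np.float64(-0.1306818181818181), np.float64(-7.22801448323669e-17)) lat dir in tube frame [ 0.8786 -0.4776 -0.    ]
```

```bash
python3 - <<'E'
from h import *
np.set_printoptions(precision=4,suppress=True)
ref=np.array([[.4903,.0955],[.4809,.0449],[.4993,.1462],[.5507,.1370],[.3932,.1446],[.3967,.0931]])
for n in('scene0','side0'):
    im,d,m,s=load(n);P=cloud(im,d,m,s);hsv=cv2.cvtColor(im,cv2.COLOR_BGR2HSV)
    for i,c in enumerate(ref):
        top=.116 if i<4 else .110
        k=(np.hypot(P[...,0]-c[0],P[...,1]-c[1])<.018)&(abs(P[...,2]-top)<.004)&(hsv[...,1]>90);q=P[k]
        print(n,i,k.sum(),q.mean(0)[:2]-c,((q.min(0)+q.max(0))/2)[:2]-c, q[:,2].max())
    # window projection corners overlay
    W=np.array([.724,-.247,.131]);print(ext(m)[:3,3])
im,d,m,s=load('wrist6');P=cloud(im,d,m,s)
near=(abs(P[...,0]-.74)<.07)&(abs(P[...,1]+.24)<.07)&(P[...,2]>.08)&(P[...,2]<.2)
q=P[near];print(len(q),q.min(0),q.max(0))
v=cv2.cvtColor(im,cv2.COLOR_BGR2HSV)[...,2]
q=P[near&(v<100)];from plan import n as nn
c=np.median(q,0);print(len(q),c)
from plan import W,yaw
yv=np.array([-np.sin(yaw),np.cos(yaw),0]);zv=np.cross(-nn,yv)
print('plane offset vs W',np.percentile((q-W)@nn,[5,25,50,75,95]),'y',np.percentile((q-W)@yv,[2,50,98]),'z',np.percentile((q-W)@zv,[2,50,98]))
q2=P[near];
print('head all: y',np.percentile((q2-W)@yv,[1,99]),'z',np.percentile((q2-W)@zv,[1,99]),'n',np.percentile((q2-W)@nn,[1,99]))
o=cv2.resize(im[180:340,0:230],None,fx=3,fy=3)
cn=[W+a*.04*yv+b*.042*zv for a,b in((1,1),(1,-1),(-1,-1),(-1,1))]+[W]
for x,y in proj(m,cn,s): cv2.circle(o,(int(x*3),int((y-180)*3)),4,(0,255,0),-1)
cv2.imwrite('pics/w6w.png',o)
E
```

```text
scene0 0 28 [-0.0004 -0.0003] [-0.0008  0.0004] 0.11848538967969435
scene0 1 30 [0.0004 0.    ] [-0.     -0.0009] 0.11886693532979786
scene0 2 32 [0.0001 0.0015] [-0.0004  0.    ] 0.11771637046815164
scene0 3 32 [-0.0008  0.0003] [0.     0.0002] 0.117516029556468
scene0 4 30 [-0.0005  0.0006] [-0.0008  0.001 ] 0.11177869423722486
scene0 5 28 [-0.0006  0.0012] [-0.0009  0.0007] 0.1123052660698266
[0.9131 0.6253 1.0071]
side0 0 18 [-0.0035 -0.0062] [-0.0035 -0.005 ] 0.11877574739121721
side0 1 24 [-0.0029 -0.0064] [-0.003  -0.0052] 0.11952244764574604
side0 2 23 [-0.0025 -0.0045] [-0.0007 -0.004 ] 0.11904530469234809
side0 3 26 [-0.0026 -0.0035] [-0.0019 -0.0018] 0.1190252405561214
side0 4 30 [-0.0033 -0.0047] [-0.0022 -0.0043] 0.11354197043739112
side0 5 36 [-0.0031 -0.003 ] [-0.0022 -0.0026] 0.11301957324504208
[ 0.0325 -0.6259  0.6842]
10214 [ 0.7039 -0.3026  0.0883] [ 0.7916 -0.2059  0.1755]
4365 [ 0.726  -0.2546  0.1543]
plane offset vs W [-0.0032 -0.0011 -0.0002  0.0013  0.0021] y [-0.038  -0.006   0.0454] z [-0.0253  0.0237  0.0426]
head all: y [-0.0387  0.0456] z [-0.028   0.0456] n [-0.055   0.0025]
```

View pics/w6w.png

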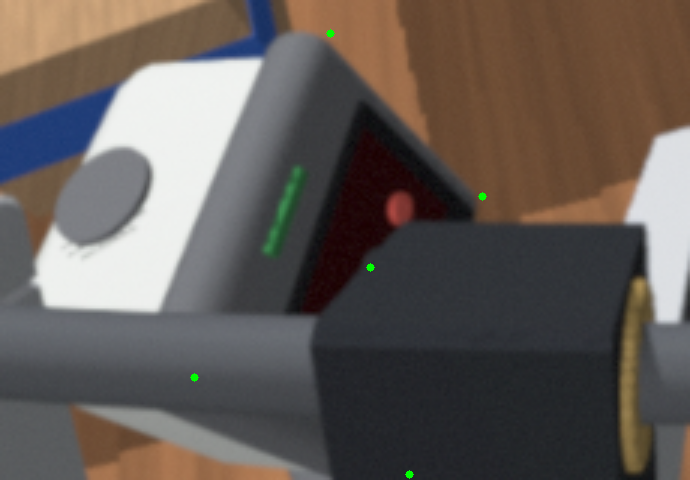

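```bash
python3 - <<'E'
from h import *
np.set_printoptions(precision=4,suppress=True)
from plan import n as nn,yaw
W=np.array([.7253,-.2437,.131])
yv=np.array([-np.sin(yaw),np.cos(yaw),0]);zv=np.cross(-nn,yv)
im,d,m,s=load('wrist6');P=cloud(im,d,m,s);v=cv2.cvtColor(im,cv2.COLOR_BGR2HSV)[...,2]
w=P-W;k=(abs(w@yv)<.034)&(abs(w@zv)<.036)&(abs(w@nn)<.006)
q=P[k];c=q.mean(0);a=np.linalg.svd(q-c)[2][2];a*=np.sign(a[0]);print(k.sum(),c,'yaw',np.arctan2(a[1],a[0]),'pitch',np.arcsin(a[2]),'off',(c-W)@nn)
E
sed -i 's/^W=np.array.*;yaw/W=np.array([.7253,-.2437,.131]);yaw/; s/^TZ=.*/TZ=[0.0,-.01,1];LAM=-.06/' plan.py; grep -n "TZ=\|^W" plan.py; python3 p1.py
```

```text
2522 [ 0.7238 -0.2546  0.1486] yaw -0.3632094895722273 pitch -0.2538639860847008 off 0.0008225093055976135
5:W=np.array([.7253,-.2437,.131]);yaw=-.383
10:TZ=[0.0,-.01,1];LAM=-.06
target p [ 0.6539 -0.1548  0.2493] tool x [-0.2286 -0.6791 -0.6975] y [-0.9496  0.3135  0.0059]
shift now-axes [ 0.001  -0.0021 -0.0038] turn [ 0.0172 -0.0377  0.0166] 0.04458615728176885 shift target-axes [ 0.0008 -0.0022 -0.0038]
(array([-0.1079,  0.8766,  0.0398,  1.412 ,  0.719 ,  1.3101,  2.3892]), np.float64(7.574365560217338e-08))
tube z [0.012  0.0355 0.9993] label-W along n 0.09086502430887465 off [-0.0002 -0.0004 -0.0001] label dir yaw 0.024091722066420906
```

```bash
python3 -m inch '[[0.01,[0.0005,-0.001,-0.002],[0.008,-0.019,0.008]],[0.01,[0.0005,-0.001,-0.002],[0.008,-0.019,0.008]],[0.01,[0,0,0],[0,0,0]],[0.01,[0,0,0],[0,0,0]],[0.01,[0,0,0],[0,0,0]]]'; python3 log.py;python3 p1.py
python3 - <<'E'
from h import *
for n in('wrist','side'): grab(n,n+'7')
im,d,m,s=load('side7');cv2.imwrite('pics/side7z.png',cv2.resize(im[120:270,280:430],None,fx=4,fy=4,interpolation=cv2.INTER_CUBIC))
c=load('wrist7')[0][180:310,190:330];cv2.imwrite('pics/w7z.png',cv2.resize(c,None,fx=5,fy=4.5,interpolation=cv2.INTER_CUBIC))
E
python3 fit.py side7; python3 sil.py side7 | tail -1
```

```text
time_s: 9.65
ee_pos: [0.6539, -0.155, 0.2494]
eef_rot: [-1.437, 1.99, 0.591]
ft_force: [-0.4, 0.4, 0.2]
gripper_width: 0.0185
q [-0.108  0.876  0.04   1.412  0.719  1.309  2.39 ] w 0.0185
target p [ 0.6539 -0.1548  0.2493] tool x [-0.2286 -0.6791 -0.6975] y [-0.9496  0.3135  0.0059]
shift now-axes [-0.0001  0.0001  0.0003] turn [0.0006 0.0003 0.0008] 0.0010428080077074214 shift target-axes [-0.0001  0.0001  0.0003]
(array([-0.108 ,  0.8766,  0.0401,  1.412 ,  0.7188,  1.31  ,  2.3894]), np.float64(6.535213265453236e-09))
tube z [-0.0002 -0.0003  1.    ] label-W along n 0.08983583604753669 off [-0.     -0.0002  0.0001] label dir yaw 0.0009908911132645026
side7 167 expected axis [ 0.0002 -0.0002  1.    ]
h range -0.09589386585906792
label dir slope [-0.0063 -0.0044] 155
tube y slope [ 0.0035 -0.0078] 151
expected px [[337.9896 181.4192]
 [334.9829 198.2878]
 [332.2487 213.4588]]
side7 slope (np.float64(-2.0698405111086887e-17), np.float64(0.0034999999999999983), np.float64(-0.00892857142857146), np.float64(0.0)) lat dir in tube frame [ 0.8346 -0.5509  0.    ]
```

View pics/w7z.png

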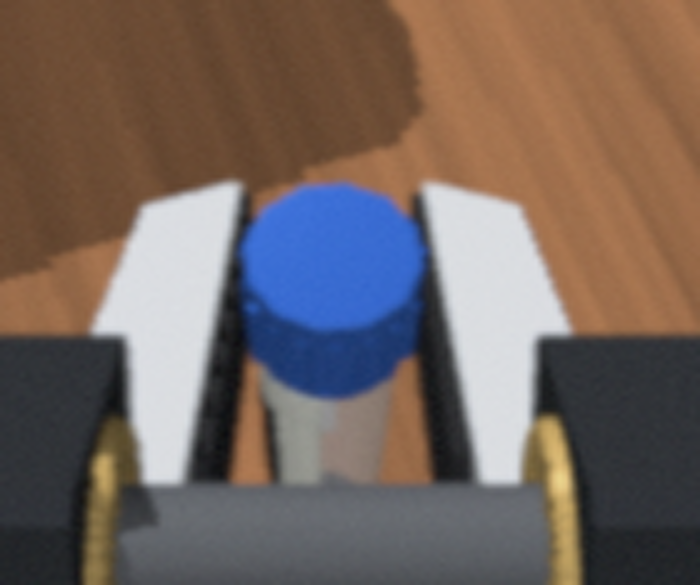

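View pics/side7z.png

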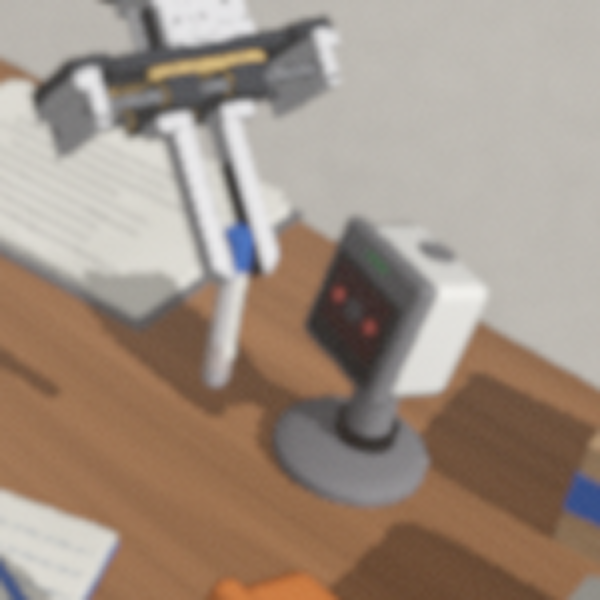

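```bash
for i in 1 2 3; do python3 -m inch '[[0.01,[0,0,0],[0,0,0]],[0.01,[0,0,0],[0,0,0]],[0.01,[0,0,0],[0,0,0]],[0.01,[0,0,0],[0,0,0]],[0.01,[0,0,0],[0,0,0]]]' | head -3; done; python3 log.py
cat > p2.py <<'E'
from plan import *
from srch import path
s=r.state();Mc=R.from_rotvec(s['eef_rot']).as_matrix();q0=s['qpos']
for deg in range(-60,61,10):
    p,M=pose2(np.radians(deg))
    c,e,mg=path(s['ee_pos'],Mc,p,M,q0,N=20)
    rv=R.from_matrix(Mc.T@M).as_rotvec()
    low=p[2]-.088*abs(M[2,1])-.037*abs(M[2,2])
    print(deg,'err',round(e,4),'marg',round(mg,3),'p',p,'x',M[:,0],'ang',np.linalg.norm(rv),'bodylow',round(low,3),c)
E
python3 p2.py
```

```text
time_s: 10.25
ee_pos: [0.6539, -0.1553, 0.2493]
eef_rot: [-1.437, 1.991, 0.591]
time_s: 10.75
ee_pos: [0.6539, -0.1553, 0.2493]
eef_rot: [-1.437, 1.991, 0.591]
time_s: 11.25
ee_pos: [0.654, -0.1553, 0.2493]
eef_rot: [-1.437, 1.991, 0.591]
q [-0.107  0.876  0.04   1.412  0.72   1.309  2.39 ] w 0.0181
-60 err 0.0 marg 0.01 p [ 0.525 -0.13   0.225] x [ 0.377 -0.576 -0.725] ang 1.6723206563411812 bodylow 0.162 [-0.443  0.657  0.448  2.276  1.821  0.415 -0.41 ]
-50 err 0.0 marg 0.01 p [ 0.527 -0.122  0.219] x [ 0.354 -0.673 -0.649] ang 1.5865208058811433 bodylow 0.147 [-0.635  0.785  0.644  2.261  1.741  0.389 -0.331]
-40 err 0.0 marg 0.227 p [ 0.528 -0.116  0.212] x [ 0.34  -0.757 -0.558] ang 1.5125565387264244 bodylow 0.133 [-0.658  0.85   0.581  2.243  1.621  0.541 -0.191]
-30 err 0.0 marg 0.246 p [ 0.528 -0.11   0.204] x [ 0.336 -0.826 -0.454] ang 1.4523236365057277 bodylow 0.121 [-0.665  0.92   0.511  2.224  1.562  0.699 -0.107]
-20 err 0.0 marg 0.263 p [ 0.528 -0.106  0.195] x [ 0.34  -0.877 -0.34 ] ang 1.4076535462950388 bodylow 0.111 [-0.677  1.003  0.465  2.207  1.53   0.836 -0.0
[... 580 characters left out ...]
odylow 0.063 [-0.705  1.385  0.399  2.16   1.508  1.279  0.104]
30 err 0.0 marg 0.29 p [ 0.517 -0.109  0.149] x [ 0.483 -0.84   0.247] ang 1.4518701440367732 bodylow 0.058 [-0.701  1.484  0.402  2.154  1.517  1.376  0.134]
40 err 0.0 marg 0.28 p [ 0.513 -0.114  0.142] x [ 0.53  -0.775  0.343] ang 1.511976649330744 bodylow 0.056 [-0.69   1.582  0.412  2.152  1.53   1.471  0.162]
50 err 0.0 marg 0.265 p [ 0.509 -0.121  0.135] x [ 0.58  -0.695  0.425] ang 1.5858308224054487 bodylow 0.058 [-0.672  1.677  0.429  2.152  1.546  1.566  0.188]
60 err 0.0 marg 0.247 p [ 0.505 -0.128  0.13 ] x [ 0.632 -0.601  0.489] ang 1.6715367057017816 bodylow 0.064 [-0.645  1.769  0.455  2.156  1.565  1.66   0.214]
```

```bash
cat > rows.py <<'E'
from plan import *
import sys
from scipy.spatial.transform import Slerp
def rows(p,M,N,a=1.0):
    s=r.state();Mc=R.from_rotvec(s['eef_rot']).as_matrix();rv=R.from_matrix(Mc.T@M).as_rotvec()
    gA=s['ee_pos']+.078*Mc[:,0];gB=p+.078*M[:,0]
    print('turn/row',rv/N);pc=s['ee_pos'];Mp=Mc
    for i in range(1,N+1):
        f=i/N;Mi=Mc@R.from_rotvec(rv*f).as_matrix();pi=gA+(gB-gA)*(1-(1-f)**a)-.078*Mi[:,0]
        print(i,np.round(Mp.T@(pi-pc),4),'base',np.round(pi+.078*Mi[:,0]-G*(Mi@Tt)[:,2],3),'dist',round(float((pi+.078*Mi[:,0]-G*(Mi@Tt)[:,2]-W)@n),3));pc,Mp=pi,Mi
if __name__=='__main__':
    p,M=pose2(np.radians(-30));delta(p,M);rows(p,M,int(sys.argv[1]),float(sys.argv[2]))
E
python3 rows.py 15 1.5
```

```text
target p [ 0.5282 -0.1104  0.2037] tool x [ 0.3355 -0.8256 -0.4537] y [-0.0048  0.4801 -0.8772]
shift now-axes [0.03   0.1332 0.0355] turn [ 1.2778 -0.274  -0.6336] 1.4523236365057277 shift target-axes [-0.0585  0.0621 -0.1123]
turn/row [ 0.0852 -0.0183 -0.0422]
1 [0.0015 0.012  0.001 ] base [ 0.637 -0.206  0.095] dist 0.087
2 [0.0011 0.0119 0.0002] base [ 0.638 -0.204  0.093] dist 0.086
3 [ 0.0008  0.0117 -0.0006] base [ 0.639 -0.203  0.093] dist 0.085
4 [ 0.0004  0.0114 -0.0013] base [ 0.641 -0.202  0.094] dist 0.085
5 [ 0.0001  0.011  -0.0019] base [ 0.642 -0.201  0.095] dist 0.084
6 [-0.0003  0.0106 -0.0025] base [ 0.643 -0.201  0.097] dist 0.084
7 [-0.0006  0.01   -0.003 ] base [ 0.644 -0.201  0.1  ] dist 0.084
8 [-0.0008  0.0094 -0.0034] base [ 0.644 -0.201  0.104] dist 0.084
9 [-0.001   0.0088 -0.0037] base [ 0.645 -0.202  0.109] dist 0.084
10 [-0.0012  0.0081 -0.0039] base [ 0.645 -0.203  0.114] dist 0.085
11 [-0.0013  0.0074 -0.004 ] base [ 0.645 -0.204  0.12 ] dist 0.085
12 [-0.0013  0.0066 -0.004 ] base [ 0.645 -0.205  0.126] dist 0.086
13 [-0.0013  0.0059 -0.0037] base [ 0.644 -0.207  0.133] dist 0.088
14 [-0.0011  0.0051 -0.0033] base [ 0.644 -0.208  0.141] dist 0.089
15 [-0.0006  0.0042 -0.0025] base [ 0.643 -0.211  0.149] dist 0.09
```

```bash
python3 -m inch '[[0.01,[0.0015,0.012,0.001],[0.0852,-0.0183,-0.0422]],[0.01,[0.0011,0.0119,0.0002],[0.0852,-0.0183,-0.0422]],[0.01,[0.0008,0.0117,-0.0006],[0.0852,-0.0183,-0.0422]],[0.01,[0.0004,0.0114,-0.0013],[0.0852,-0.0183,-0.0422]],[0.01,[0.0001,0.011,-0.0019],[0.0852,-0.0183,-0.0422]]]'; python3 log.py; python3 rows.py 10 1.2
```

```text
time_s: 11.75
ee_pos: [0.5987, -0.1384, 0.2387]
eef_rot: [-1.301, 1.73, 0.121]
ft_force: [1.1, -0.4, 0.8]
gripper_width: 0.0186
q [-0.25   0.752  0.176  1.782  0.856  0.932  1.734] w 0.0186
target p [ 0.5282 -0.1104  0.2037] tool x [ 0.3355 -0.8256 -0.4537] y [-0.0048  0.4801 -0.8772]
shift now-axes [ 0.0053  0.0829 -0.0076] turn [ 0.8474 -0.1815 -0.4214] 0.9636533169239092 shift target-axes [-0.0309  0.0444 -0.0636]
turn/row [ 0.0847 -0.0182 -0.0421]
1 [-0.0002  0.0092 -0.0023] base [ 0.644 -0.202  0.098] dist 0.083
2 [-0.0004  0.009  -0.0027] base [ 0.646 -0.202  0.102] dist 0.082
3 [-0.0007  0.0087 -0.0031] base [ 0.647 -0.203  0.106] dist 0.081
4 [-0.0009  0.0083 -0.0035] base [ 0.648 -0.203  0.11 ] dist 0.081
5 [-0.0011  0.0079 -0.0038] base [ 0.649 -0.204  0.116] dist 0.081
6 [-0.0013  0.0074 -0.004 ] base [ 0.649 -0.205  0.121] dist 0.082
7 [-0.0014  0.0069 -0.0042] base [ 0.648 -0.206  0.128] dist 0.083
8 [-0.0015  0.0064 -0.0042] base [ 0.647 -0.208  0.134] dist 0.085
9 [-0.0015  0.0058 -0.0041] base [ 0.645 -0.209  0.141] dist 0.088
10 [-0.0013  0.005  -0.0036] base [ 0.643 -0.211  0.149] dist 0.09
```

```bash
python3 -m inch '[[0.01,[-0.0002,0.0092,-0.0023],[0.0847,-0.0182,-0.0421]],[0.01,[-0.0004,0.009,-0.0027],[0.0847,-0.0182,-0.0421]],[0.01,[-0.0007,0.0087,-0.0031],[0.0847,-0.0182,-0.0421]],[0.01,[-0.0009,0.0083,-0.0035],[0.0847,-0.0182,-0.0421]],[0.01,[-0.0011,0.0079,-0.0038],[0.0847,-0.0182,-0.0421]]]'; python3 log.py; python3 rows.py 6 1
```

```text
time_s: 12.25
ee_pos: [0.558, -0.1238, 0.2235]
eef_rot: [-1.13, 1.433, -0.289]
ft_force: [0.4, -1.4, -0.5]
gripper_width: 0.0186
q [-0.507  0.776  0.432  2.059  1.179  0.653  0.881] w 0.0186
target p [ 0.5282 -0.1104  0.2037] tool x [ 0.3355 -0.8256 -0.4537] y [-0.0048  0.4801 -0.8772]
shift now-axes [-0.0037  0.0348 -0.0152] turn [ 0.4237 -0.0899 -0.2113] 0.481950712342189 shift target-axes [-0.012   0.0239 -0.0272]
turn/row [ 0.0706 -0.015  -0.0352]
1 [-0.0009  0.0057 -0.0031] base [ 0.649 -0.205  0.121] dist 0.081
2 [-0.001   0.0055 -0.0032] base [ 0.649 -0.206  0.126] dist 0.082
3 [-0.0012  0.0053 -0.0034] base [ 0.649 -0.207  0.131] dist 0.083
4 [-0.0013  0.0051 -0.0036] base [ 0.648 -0.209  0.137] dist 0.085
5 [-0.0014  0.0049 -0.0037] base [ 0.646 -0.21   0.143] dist 0.087
6 [-0.0015  0.0046 -0.0038] base [ 0.643 -0.211  0.149] dist 0.09
```

```bash
python3 -m inch '[[0.01,[-0.0009,0.0057,-0.0031],[0.0706,-0.015,-0.0352]],[0.01,[-0.001,0.0055,-0.0032],[0.0706,-0.015,-0.0352]],[0.01,[-0.0012,0.0053,-0.0034],[0.0706,-0.015,-0.0352]],[0.01,[-0.0013,0.0051,-0.0036],[0.0706,-0.015,-0.0352]],[0.01,[-0.0014,0.0049,-0.0037],[0.0706,-0.015,-0.0352]]]'; python3 log.py; python3 rows.py 1 1
cat > look.py <<'E'
from fit import *
from sil import sil
import sys
t=sys.argv[1]
for n_ in('side','scene','wrist'): grab(n_,n_+t)
im=load('side'+t)[0];cv2.imwrite(f'pics/side{t}z.png',cv2.resize(im[120:270,230:430],None,fx=4,fy=4,interpolation=cv2.INTER_CUBIC))
im=load('scene'+t)[0];cv2.imwrite(f'pics/scene{t}z.png',cv2.resize(im[90:270,110:350],None,fx=3.3,fy=3.3,interpolation=cv2.INTER_CUBIC))
chk('side'+t);sil('side'+t);chk('scene'+t)
E
```

```text
time_s: 12.75
ee_pos: [0.5329, -0.1124, 0.2071]
eef_rot: [-0.967, 1.162, -0.592]
ft_force: [1.1, -0.2, -0.1]
gripper_width: 0.0186
q [-0.691  0.915  0.584  2.206  1.518  0.609  0.039] w 0.0186
target p [ 0.5282 -0.1104  0.2037] tool x [ 0.3355 -0.8256 -0.4537] y [-0.0048  0.4801 -0.8772]
shift now-axes [-0.0014  0.0043 -0.0041] turn [ 0.0723 -0.0143 -0.0354] 0.08175677642341629 shift target-axes [-0.0016  0.0039 -0.0044]
turn/row [ 0.0723 -0.0143 -0.0354]
1 [-0.0014  0.0043 -0.0041] base [ 0.643 -0.211  0.149] dist 0.09
```

```bash
python3 -m inch '[[0.01,[-0.0007,0.0022,-0.0021],[0.036,-0.0071,-0.0177]],[0.01,[-0.0007,0.0021,-0.002],[0.036,-0.0071,-0.0177]],[0.01,[0,0,0],[0,0,0]],[0.01,[0,0,0],[0,0,0]],[0.01,[0,0,0],[0,0,0]]]'; python3 log.py; python3 rows.py 1 1; python3 look.py 8
```

```text
time_s: 13.25
ee_pos: [0.5285, -0.1111, 0.204]
eef_rot: [-0.931, 1.109, -0.649]
ft_force: [0.4, 0.3, -0.8]
gripper_width: 0.0185
q [-0.707  0.943  0.585  2.224  1.557  0.634 -0.103] w 0.0185
target p [ 0.5282 -0.1104  0.2037] tool x [ 0.3355 -0.8256 -0.4537] y [-0.0048  0.4801 -0.8772]
shift now-axes [-0.0005  0.0005 -0.    ] turn [ 0.003 -0.002 -0.001] 0.0037243177574012585 shift target-axes [-0.0005  0.0005 -0.    ]
turn/row [ 0.003 -0.002 -0.001]
1 [-0.0005  0.0005 -0.    ] base [ 0.643 -0.211  0.149] dist 0.09
side8 180 expected axis [-0.9082  0.3665  0.202 ]
h range -0.0974240308408213
label dir slope [0.022  0.0098] 150
tube y slope [ 0.0003 -0.0044] 180
expected px [[302.7354 196.8661]
 [321.2749 196.7137]
 [338.3013 196.5706]]
-0.03 5.8 w 38.5
-0.034 6.0 w 38.0
-0.038 6.0 w 38.0
-0.042 6.2 w 37.5
-0.046 6.2 w 37.5
-0.05 6.2 w 37.5
-0.054 6.2 w 37.5
-0.058 6.0 w 38.0
-0.062 6.0 w 38.0
-0.066 6.0 w 38.0
-0.07 6.0 w 38.0
-0.074 -2.5 w 21.0
-0.078 -2.8 w 20.5
-0.082 -3.3 w 19.5
-0.086 -3.0 w 18.0
-0.09 -2.7 w 17.5
-0.094 -2.7 w 17.5
side8 slope (np.float64(0.078125), np.float64(0.010843750000000003), np.float64(0.0), np.float64(0.21249999999999983)) lat dir in tube frame [ 0.412   0.9112 -0.    ]
scene8 147 expected axis [-0.9082  0.3666  0.2018]
h range -0.09688443896896941
label dir slope [0.0068 0.0004] 147
tube y slope [0.0243 0.004 ] 130
expected px [[217.6243 145.8594]
 [200.7376 150.6317]
 [184.5782 155.1915]]
```

```bash
true
```

```text
(no output)
```

View pics/side8z.png

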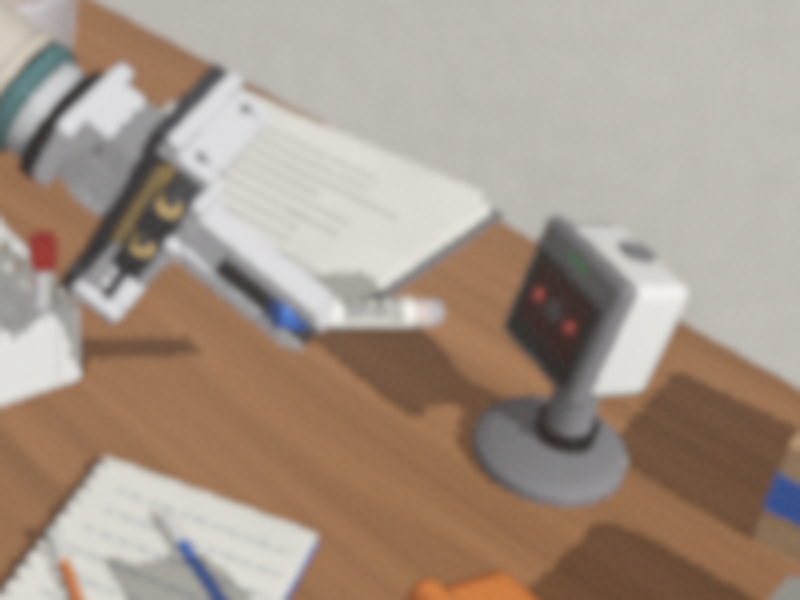

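View pics/scene8z.png

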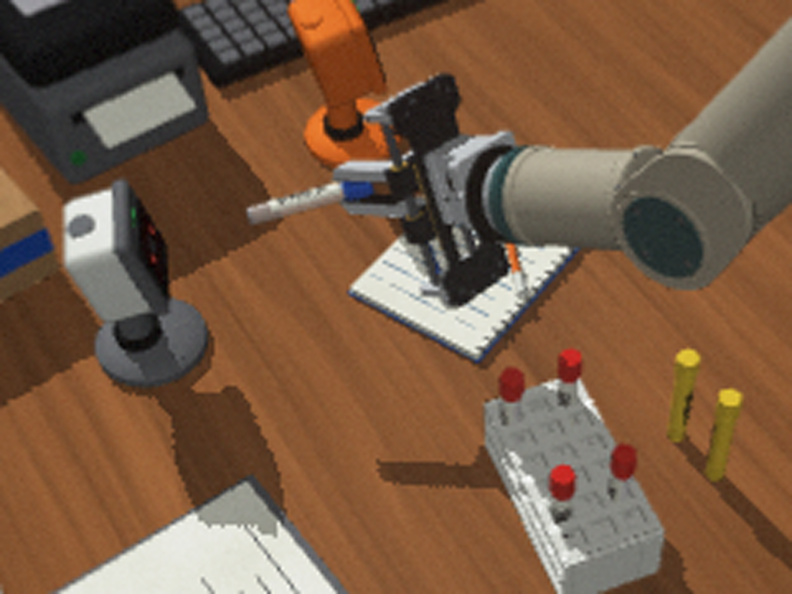

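View pics/wrist8.png

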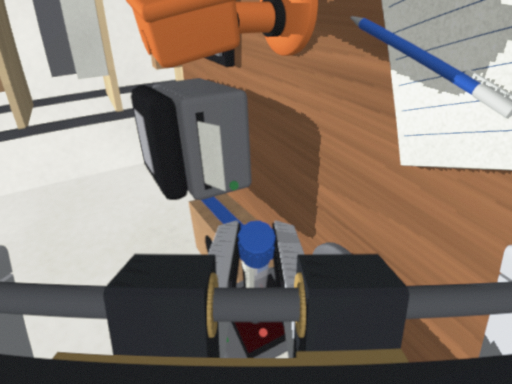

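```bash
for i in 1 2 3; do python3 -m inch '[[0.01,[0,0,0],[0,0,0]],[0.01,[0,0,0],[0,0,0]],[0.01,[0,0,0],[0,0,0]],[0.01,[0,0,0],[0,0,0]],[0.01,[0,0,0],[0,0,0]]]' | head -3; done; python3 log.py
python3 - <<'E'
from plan import *
s=r.state();M=R.from_rotvec(s['eef_rot']).as_matrix();T=M@Tt;b=s['ee_pos']+.078*M[:,0]-G*T[:,2];v=b-W
print('base dist',v@n,'off',np.linalg.norm(v-(v@n)*n),'angle deg',np.degrees(np.arccos(T[:,2]@n)),'dq',abs(s['dq']).max(),s['gripper_width'])
from fit import *
grab('scene','scene9');chk('scene9')
ref=np.array([[.4809,.0449],[.4993,.1462],[.5507,.1370]])
im,d,m,_=load('scene9');P=cloud(im,d,m,None)
hsv=cv2.cvtColor(im,cv2.COLOR_BGR2HSV)
for c in ref:
    k=(np.hypot(P[...,0]-c[0],P[...,1]-c[1])<.018)&(abs(P[...,2]-.116)<.004)&(hsv[...,1]>90);print(k.sum(),P[k].mean(0)[:2]-c)
r.close_job()
E
```

```text
time_s: 13.9
ee_pos: [0.5281, -0.111, 0.2037]
eef_rot: [-0.932, 1.109, -0.649]
time_s: 14.4
ee_pos: [0.5281, -0.111, 0.2036]
eef_rot: [-0.932, 1.109, -0.649]
time_s: 14.9
ee_pos: [0.5281, -0.111, 0.2037]
eef_rot: [-0.932, 1.109, -0.649]
q [-0.708  0.944  0.585  2.225  1.557  0.635 -0.104] w 0.0183
base dist 0.09004636652692014 off 0.0009111047114316976 angle deg 0.20547295322477588 dq 0.0014103614118205596 0.018314916873039287
scene9 147 expected axis [-0.9081  0.3667  0.2021]
h range -0.09737025670035027
label dir slope [0.0038 0.0003] 146
tube y slope [0.013  0.0035] 134
expected px [[217.7637 145.9212]
 [200.8824 150.6947]
 [184.7285 155.2555]]
26 [-0.0002  0.0001]
33 [-0.0004  0.0005]
33 [-0.0007  0.0005]
the job is handed in; nothing more can be done
```

The blue-capped tube is registered in the order you asked. I handed the job in at about 15 s with the arm still holding the tube steady in the air.

- **Label reading:** I gripped the cap, drew the tube straight up out of the rack and carried it to the reader. It was held upright and still for about 1.5 s, with the label about 90 mm in front of the window's middle.
- **Base code:** I then turned the tube so its base points into the window. From the arm's pose, the base is 90 mm away, about 1 mm off centre and 0.2° off square.

**Checks that agreed:**
- The wrist force stayed around 1 N, and nothing touched the reader.
- The arm was still at the end, with the grip holding at about 18 mm.
- In the last scene picture, the three red tubes I re-measured were within 1 mm of where they started. The fourth I saw only by eye, still standing.

**Checks that disagreed or were uncertain:**
- **Side camera:** it read about 4–5 mm off from the wrist and scene cameras. I used the wrist and scene cameras for the window position.
- **Tube tilt:** the tube's tilt in the grip read between 0° and 3° at first. I corrected it until the side picture showed it upright to within about half a degree.
- **Final pointing:** the last pictures put it about 1° off square, rather than the 0.2° from the arm's pose.
- **Label direction:** it could only be judged to about 5°, because the label faces away from the cameras.

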